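# Make up a winch overhaul kit: prove the gear, pocket the castings, sort the spares

## Robot

A 6-joint arm with a two-finger parallel gripper is mounted at the origin on the work surface. World frame = base frame: x ahead of the robot, y to its left, z up, the work surface at z = 0. Lengths are in m, angles in rad, forces in N, time in s.
With the tool pointing down it reaches from about 0.3 to 0.875 m from the base axis. Payload 6.4 kg.
Tool frame: the origin (TCP) lies midway between the tips of the shut fingers; the grasp point (between the pads) lies 19 mm behind it (robot.grip_point_offset is the distance from the TCP to the grasp point, in m); z points along the fingers, y is the line along which they close (so a half turn about z gives the same grasp; the last joint's range is limited). The gripper opens to 88 mm and grips with 3 to 60 N. Pads are 18 mm wide; open, the fingers measure 123 mm over their backs; the gripper's body (75 mm by 187 mm) begins 45 mm behind the grasp point.
Start: joints at [0.945, 0.181, 1.607, -0, 1.354, -0.206], TCP at [0.234, 0.525, 0.239] pointing down, gripper open.
Joint ranges: [-2.99, 2.99], [-0.89, 2.07], [0.3, 2.58], [-1.14, 4.28], [0, 2.63], [-3.12, 3.12]. Speed limits (rad/s): [2.57, 2.57, 3.01, 3.14, 3.14, 3.14].

## Interface

Orientations are given as a unit quaternion [x, y, z, w].
In Python, from bench import robot gives the robot as it stands.
- The arm moves only by the shell command python3 -m inch 'ROWS'. ROWS is JSON, a list of rows, each a list of 5 numbers: the finger opening in cm, from 0 to 8.81, then the shift along the tool's x, y, z in cm, then the turn about the tool's z in rad. In form: [[hand, tx, ty, tz, yaw], ...]. A call has 1 to 20 rows; each row is the pose to reach, as a shift and turn from the pose commanded when the call began, along the tool's axes at that moment; what a row does not reach only later rows make up. A row lasts 1/12 s, in which the tool goes at most 41.7 mm and 7.16 degrees, less where a joint would pass 70% of its speed; a pose out of reach is approached as far as the arm can. A call with a gripper value outside its range is refused whole. The fingers move at their own pace and stop on an object; the grip force is fixed at half the most. Time passes only in rows, so rows that repeat a pose let the fingers close. It gives the time, the measured TCP pose, the force, the opening and the grip force at its end, in the units of the state.
- robot.sense(): the state, without advancing time (a new reading comes with each control period).
- robot.get_image(name): name is "scene" or "top" or "wrist"; returns (picture, depth): 400x640x3 uint8, red, green, blue; 400x640 float32, m along the optical axis (not along the pixel's ray), 0 where there is no reading.
- robot.get_calibration(name): a dict with "camera_matrix" (3x3 intrinsics, pixels), "R" (3x3) and "t" (3): a world point X has camera coordinates R X + t. Camera axes: x right, y down, z forward; pixel columns grow to the right and rows downward; lengths in m; the calibration is good to about 2 mm. A picture is of the moment at which its call begins: read the wrist's pose just before it. get_calibration takes no time and is no camera call; for the wrist camera it gives the pose at the moment of the call.
- robot.close_job(): hands the job in; it is judged then, once.
The state is a dict: "time_s": time; "q": joint angles; "qvel": joint speeds; "joint_efforts": joint torques, N m; "tcp_pos": TCP position; "eef_rot": TCP orientation; "wrist_force": force on the tool from outside, world axes, zero at the start; "torque": the same for the moment, N m; "grip_width": finger opening in m; "grasp_force": force on a finger pad.
Only numpy, scipy, OpenCV 4.12 (cv2) and the standard library are available. Lean on these libraries where they do the work, as an engineer would, in place of code of your own. Each camera call takes 0.05 s, during which the arm holds its last target. There are 200 camera calls.

## Task

Make up the winch overhaul kit: first prove the 15-tooth gear on the gear tester by lowering it over the test post until it sits fully down in mesh with the master gear, turn the pair until the master has gone round by at least an eighth of a turn, then lay the gear hub up in the square well of the foam tray. Turn each casting on the bench (cover, bracket, lever plate, strap; not all are always there) to suit the foam cutout of its own outline and put it fully home, and sort the other gears flat and hub up into the steel parts tray, 12-tooth gears in the narrow compartment and 18-tooth gears in the wide one. Leave the anvil, the hammer and the oil can where they are.

Things in the scene. Friction and masses are not known exactly. Their poses are not given: they have to be found in the camera images.
- gear15_hub (a point): steel spur gear, 15 teeth, 68 mm over the teeth, 390 g: rim 14 mm thick, on it a round hub 26 mm across, 18 mm high to hold it by; 16.4 mm through bore, for the test post. This point is on the axis at mid-height of the hub, 23 mm above the underside; z up out of the hub, x through the middle of a tooth. The drive gear of the kit.
- gear12a_hub (a point): steel spur gear, 12 teeth, 56 mm over the teeth, 270 g: rim 14 mm thick, on it a round hub 26 mm across, 18 mm high to hold it by; 10 mm bore. This point is on the axis at mid-height of the hub, 23 mm above the underside; z up out of the hub, x through the middle of a tooth. May be absent.
- gear12b_hub (a point): A second gear just like gear12a (12 teeth, 56 mm over the teeth, same point and axes). May be absent.
- gear18a_hub (a point): steel spur gear, 18 teeth, 80 mm over the teeth, 520 g: rim 14 mm thick, on it a round hub 26 mm across, 18 mm high to hold it by; 10 mm bore. This point is on the axis at mid-height of the hub, 23 mm above the underside; z up out of the hub, x through the middle of a tooth. May be absent.
- gear18b_hub (a point): A second gear just like gear18a (18 teeth, 80 mm over the teeth, same point and axes). May be absent.
- cover_boss (a point): gear cover, aluminium, 270 g: flag-shaped plate 96 x 54 mm, 14 mm thick, with one corner ear; on it a round boss 32 mm across, 20 mm high to hold it by. Point: on the boss axis, mid-height, 24 mm above the underside; z up. In its frame the plate covers, in mm, x -42 to 32, y -29 to 25, and the ear x 32 to 54, y 3 to 25. May be absent.
- bracket_boss (a point): offset bracket, aluminium, 240 g: L-shaped plate 80 x 60 mm, 14 mm thick; on it a square boss 22 x 22 mm (sides along x, y), 20 mm high to hold it by. Point: on the boss axis, mid-height, 24 mm above the underside; z up. In its frame the plate covers, in mm, x -30 to 50, y -13 to 11, and the foot x -30 to -6, y 11 to 47. May be absent.
- lever_boss (a point): lever plate, aluminium, 220 g: lopsided T-shaped plate 74 x 56 mm, 14 mm thick; on it a round boss 22 mm across, 20 mm high to hold it by. Point: on the boss axis, mid-height, 24 mm above the underside; z up. In its frame the plate covers, in mm, the bar x -31 to 43, y -20 to 4, and the stem x -17 to 9, y 4 to 36. May be absent.
- strap_boss (a point): anchor strap, aluminium, 190 g: stepped plate 84 x 38 mm, 14 mm thick, a broad half and a narrow half set off to one side; on it a round boss 22 mm across, 20 mm high to hold it by. Point: on the boss axis, mid-height, 24 mm above the underside; z up. In its frame the plate covers, in mm, x -32 to 12, y -17 to 13, and x 12 to 52, y 1 to 21. May be absent.
- tray: foam tray of the kit, fixed: dark foam in a grey rim, 232 x 238 mm, top 20 mm above the bench. Four one-way cutouts and a square well, 14 mm deep, each cutout 2 mm larger all round than its casting, whose lowest 5 mm is a lip set in 2 mm as a lead-in. A casting fits only with its x and y along the tray's x and y. Origin: centre of the underside; x from the well towards the lever cutout side
- cover_pocket (a point): where the cover's boss point (cover_boss) comes when the cover is fully home, its plate flush with the foam; 30 mm above the bench, axes parallel to the tray's
- bracket_pocket (a point): where bracket_boss comes when the bracket is fully home; 30 mm above the bench, axes parallel to the tray's
- lever_pocket (a point): where lever_boss comes when the lever plate is fully home; 30 mm above the bench, axes parallel to the tray's
- strap_pocket (a point): where strap_boss comes when the strap is fully home; 30 mm above the bench, axes parallel to the tray's
- gear_well (a point): where gear15_hub comes when the gear lies in the middle of the square well (78 x 78 mm); 29 mm above the bench, axes parallel to the tray's
- test_post (a point): gear tester, fixed: grey base 76 x 180 x 12 mm with a test post at its +y end and the master gear 70.5 mm from it towards -y. Point: where gear15_hub comes when the gear is fully down, on the post's axis, 39 mm above the bench. Post 13 mm across, coned tip 38 mm above the bench; the gear rests on a collar 16 mm above the bench, level with the master. Axes: the base's
- master_tooth (a point): point on one tooth of the master gear, 40 mm from its axis, 23 mm above the bench; it goes round with the master. At joint value 0 this tooth points at the test post
- master (a joint): turn of the master gear (rad, anticlockwise from above positive, little friction, no stops in reach). Steel, 20 teeth, 88 mm over the teeth, teeth 16 to 30 mm above the bench, a 3 mm nut on top. With a master tooth pointing at the post the 15-tooth gear meshes when a gap of it faces the master; about 0.05 rad of play either way, ends of the teeth rounded
- bin: shallow steel parts tray, fixed on the bench, 190 x 195 mm, walls 4 mm thick and 20 mm high, floor 4 mm above the bench, one partition along x. Origin: centre of the underside
- narrow (a point): centre of the floor of the narrow compartment (inside 182 mm along x, 78 mm along y), room for two 12-tooth gears one behind the other along x
- wide (a point): centre of the floor of the wide compartment (inside 182 mm along x, 105 mm along y), room for two 18-tooth gears one behind the other along x
- anvil: small bench anvil, 3 kg, to be left alone. Origin: centre of its foot
- hammer: hammer lying beyond the tester, to be left alone
- oilcan: upright can 52 mm across, 120 mm tall, to be left alone. Origin: centre of its foot
There are look-alikes about, which are no part of the job. Leave any black or purple look-alike of the part that bears lever_boss alone.

How it is judged:
On the way, in this order (a step that is already met when the one before it is completed fails the run):
1. the 15-tooth gear sits fully down on the test post, in mesh with the master gear (horizontal distance between gear15_hub and test_post below 0.004 m and z of gear15_hub in the frame of test_post between -0.003 and 0.003 m and angle between gear15_hub's own z axis and vertical below 0.08 rad), for 0.2 s.
2. with the gear still in mesh, the pair is turned until the master has gone round (all of step 1 and distance of master_tooth from where it was at the start of the episode above 0.022 m), for 0.1 s.
At the end, for the whole second after the job is handed in: 15-tooth gear flat in the well (10 mm from its middle); castings present fully home (4 mm in plan, 3 mm in height, 0.12 rad); 12-tooth gears flat in the narrow compartment, 18-tooth in the wide, hub up; all released. Before: 15-tooth gear down on the post, master turned 0.6 rad (horizontal distance between gear15_hub and gear_well below 0.01 m and z of gear15_hub in the frame of gear_well between -0.004 and 0.004 m and angle between each of gear15_hub, gear12a_hub, gear12b_hub, gear18a_hub, gear18b_hub's own z axis and vertical below 0.12 rad and horizontal distance between cover_boss and cover_pocket below 0.004 m and z of cover_boss in the frame of cover_pocket between -0.003 and 0.003 m and angle between the x axis of cover_boss and the x axis of cover_pocket, either way round below 0.12 rad and angle between each of cover_boss, bracket_boss, lever_boss, strap_boss's own z axis and vertical below 0.08 rad and horizontal distance between bracket_boss and bracket_pocket below 0.004 m and z of bracket_boss in the frame of bracket_pocket between -0.003 and 0.003 m and angle between the x axis of bracket_boss and the x axis of bracket_pocket, either way round below 0.12 rad and horizontal distance between lever_boss and lever_pocket below 0.004 m and z of lever_boss in the frame of lever_pocket between -0.003 and 0.003 m and angle between the x axis of lever_boss and the x axis of lever_pocket, either way round below 0.12 rad and horizontal distance between strap_boss and strap_pocket below 0.004 m and z of strap_boss in the frame of strap_pocket between -0.003 and 0.003 m and angle between the x axis of strap_boss and the x axis of strap_pocket, either way round below 0.12 rad and x of gear12a_hub in the frame of narrow between -0.075 and 0.075 m and y of gear12a_hub in the frame of narrow between -0.034 and 0.034 m and z of gear12a_hub in the frame of narrow between 0.018 and 0.028 m and x of gear12b_hub in the frame of narrow between -0.075 and 0.075 m and y of gear12b_hub in the frame of narrow between -0.034 and 0.034 m and z of gear12b_hub in the frame of narrow between 0.018 and 0.028 m and x of gear18a_hub in the frame of wide between -0.06 and 0.06 m and y of gear18a_hub in the frame of wide between -0.048 and 0.048 m and z of gear18a_hub in the frame of wide between 0.018 and 0.028 m and x of gear18b_hub in the frame of wide between -0.06 and 0.06 m and y of gear18b_hub in the frame of wide between -0.048 and 0.048 m and z of gear18b_hub in the frame of wide between 0.018 and 0.028 m); the robot touches nothing.
It fails at once if the anvil is disturbed (moved more than 30 mm) (distance of anvil from where it was at the start of the episode above 0.03 m).
It fails at once if the hammer is disturbed (moved more than 30 mm) (distance of hammer from where it was at the start of the episode above 0.03 m).
It fails at once if the oil can is disturbed (moved more than 30 mm) (distance of oilcan from where it was at the start of the episode above 0.03 m).
Of cover, bracket, lever, strap only 3 to 4 are there at a start; the rules pass over those that are not, and their reading is None.
Of gear12a, gear12b, gear18a, gear18b only 2 to 4 are there at a start; the rules pass over those that are not, and their reading is None.
At some moment in a run one of cover, bracket, lever, strap, gear15, gear12a, gear12b, gear18a, gear18b may be knocked a few centimetres aside while the robot is not near it.
Once in a run the grip may slacken for a moment while it holds something.
It also fails if it takes over 210 s, if anything falls off the work surface, if the arm or the gripper's body presses on something with over 40 N, if the wrist force passes 120 N, or if a joint passes its speed limit or range.

## Working session

There is one attempt and no reset: what is moved stays moved. The work goes in short steps, Python scripts to look and compute and a shell command to move; the robot and the scene stay as the last step left them, time stands still between calls to the robot, and variables do not carry over. Pictures are saved under pics/ and viewed, at most 15 in all, crops included, and the job is handed in when it is done.

```bash
ls; mkdir -p pics; python3 - <<'E'
from bench import robot
import cv2,numpy as np
for n in ["scene","top"]:
    p,d=robot.get_image(n); np.savez(f"pics/{n}0.npz",p=p,d=d,**robot.get_calibration(n)); cv2.imwrite(f"pics/{n}0.png",cv2.resize(p[:,:,::-1],(800,500)))
    c=robot.get_calibration(n); print(n,c['camera_matrix'].round(1).tolist(),(-c['R'].T@c['t']).round(3))
s=robot.sense();print(s)
E
```

```text
pics
scene [[441.8, 0.0, 319.4], [0.0, 441.8, 201.2], [0.0, 0.0, 1.0]] [1.19  0.455 1.087]
top [[397.8, 0.0, 312.8], [0.0, 397.8, 202.4], [0.0, 0.0, 1.0]] [ 0.341 -0.017  1.07 ]
{'time_s': 0.1, 'q': array([ 9.44657594e-01,  1.81436839e-01,  1.60789724e+00, -1.18170103e-05,
        1.35379734e+00, -2.06335206e-01]), 'qvel': array([-3.14234358e-04, -1.59813079e-03, -2.25338637e-03, -1.21906924e-04,
       -8.26852342e-05, -1.18908124e-03]), 'joint_efforts': array([ 5.30508551e-04, -4.34822917e+01, -3.42696297e+01,  7.04967929e-02,
        3.40647670e-02, -6.57660303e-05]), 'tcp_pos': array([0.23407929, 0.52467459, 0.23792225]), 'eef_rot': array([ 2.08362510e-01,  9.78051365e-01, -7.06026183e-04, -3.05803092e-04]), 'wrist_force': array([ 0.71433924,  0.3077152 , -0.22761614]), 'torque': array([-0.05154729,  0.02204163,  0.00177404]), 'grasp_force': 0.0, 'grip_width': 0.08775550971902517}
```

View pics/top0.png

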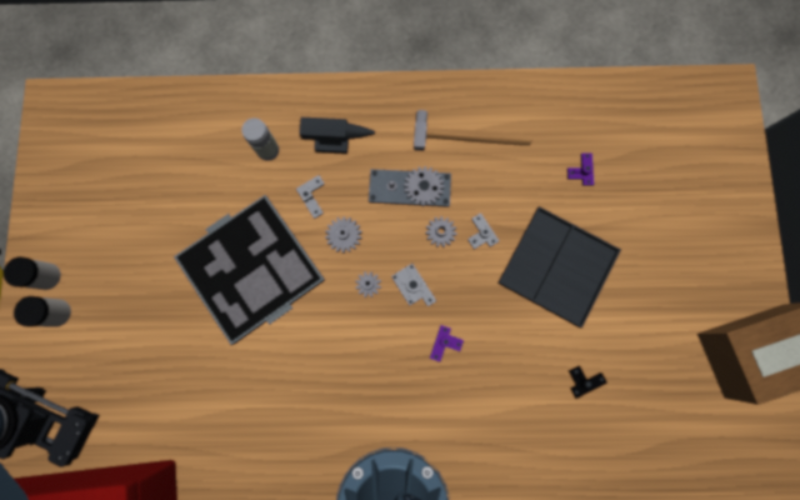

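View pics/scene0.png

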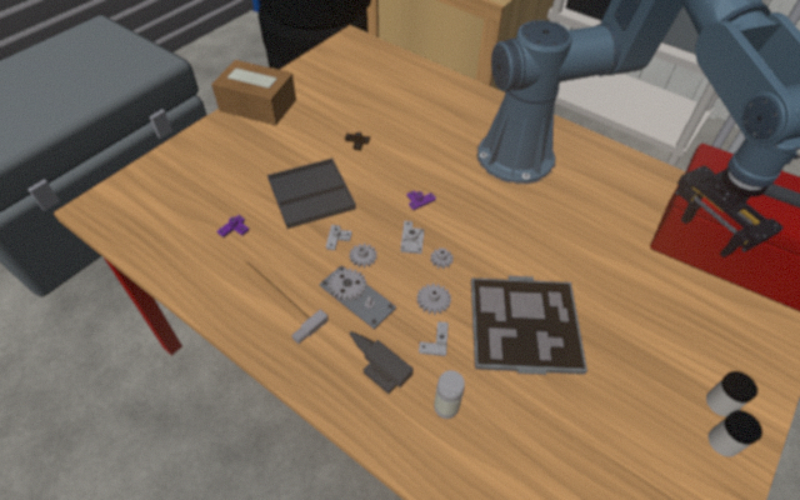

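Top view: an L bracket at (312,197), an 18T gear at (343,235), a 12T gear at (368,285), the cover at (413,285), gear15 at (441,232) and a small casting at (483,232). The tester is at (410,187), the foam tray at (250,270) and the bin at (560,267). The purple and black T shapes are decoys.

```bash
cat > h.py <<'E'
from bench import robot
import cv2,numpy as np,sys
from scipy.spatial.transform import Rotation as Ro
def cloud(n="wrist",save=None):
    c=robot.get_calibration(n); p,d=robot.get_image(n)
    if save: np.savez(save,p=p,d=d,**c)
    return cl(p,d,c)
def cl(p,d,c):
    K=c['camera_matrix']; v,u=np.mgrid[:400,:640]
    P=np.stack([(u-K[0,2])/K[0,0]*d,(v-K[1,2])/K[1,1]*d,d],-1)
    W=(P-c['t'])@c['R']   # R^T (P-t)
    W[d<=0]=np.nan
    return p,W
def go(x,y,z,ang=None):
    """print rows-shift to bring TCP to xyz; ang = world angle (rad) of tool x axis mod pi (None: keep)"""
    s=robot.sense(); R=Ro.from_quat(s['eef_rot']).as_matrix()
    sh=R.T@(np.array([x,y,z])-s['tcp_pos'])*100
    cur=np.arctan2(R[1,0],R[0,0]); yaw=0
    if ang is not None:
        dd=(ang-cur+np.pi/2)%np.pi-np.pi/2; yaw=-dd   # tool z is down
    print("shift cm",sh.round(2),"yaw",round(yaw,3),"| cur ang",round(cur,3),"q6",s['q'][5].round(2),"tcp",s['tcp_pos'].round(4),"t",s['time_s'])
E
python3 - <<'E'
from h import *
z=np.load("pics/top0.npz");p,W=cl(z['p'],z['d'],z)
for n,(u,v) in dict(brk=(312,197),g18=(343,235),g12=(368,285),cov=(413,285),g15=(441,232),str=(483,232),post=(391,186),mast=(424,185),tray=(250,270),bin=(560,267),anvil=(335,130),can=(256,128),ham=(420,130)).items():
    print(n,W[int(v*.8),int(u*.8)].round(3))
c=robot.get_calibration("wrist"); print(c['camera_matrix'].round(0).tolist(),(-c['R'].T@c['t']).round(3),c['R'].round(2).tolist())
go(.5,.02,.30,np.pi)
E
```

```text
brk [0.641 0.167 0.027]
g18 [0.553 0.099 0.033]
g12 [0.446 0.046 0.031]
cov [ 0.444 -0.048  0.033]
g15 [ 0.564 -0.112  0.003]
str [ 0.556 -0.199  0.032]
post [ 0.661 -0.004  0.034]
mast [ 0.66  -0.077  0.033]
tray [0.483 0.299 0.018]
bin [ 0.482 -0.366  0.006]
anvil [0.77  0.11  0.079]
can [0.76  0.266 0.122]
ham [ 0.79  -0.072  0.024]
[[279.0, 0.0, 320.0], [0.0, 279.0, 203.0], [0.0, 0.0, 1.0]] [0.166 0.556 0.383] [[0.41, 0.91, -0.0], [0.87, -0.39, 0.29], [0.27, -0.12, -0.96]]
shift cm [-44.85 -35.26  -6.17] yaw -0.42 | cur ang 2.722 q6 -0.21 tcp [0.2341 0.5247 0.2379] t 0.1
```

```bash
python3 -m inch '[[8.8,-44.8,-35.2,0,-0.42],[8.8,-44.8,-35.2,0,-0.42],[8.8,-44.8,-35.2,0,-0.42],[8.8,-44.8,-35.2,0,-0.42],[8.8,-44.8,-35.2,0,-0.42],[8.8,-44.8,-35.2,0,-0.42],[8.8,-44.8,-35.2,0,-0.42],[8.8,-44.8,-35.2,0,-0.42],[8.8,-44.8,-35.2,0,-0.42],[8.8,-44.8,-35.2,6,-0.42],[8.8,-44.8,-35.2,6,-0.42],[8.8,-44.8,-35.2,6,-0.42],[8.8,-44.8,-35.2,6,-0.42],[8.8,-44.8,-35.2,6,-0.42],[8.8,-44.8,-35.2,6,-0.42],[8.8,-44.8,-35.2,6,-0.42],[8.8,-44.8,-35.2,6,-0.42],[8.8,-44.8,-35.2,6,-0.42]]'
python3 - <<'E'
from h import *
p,W=cloud("wrist","pics/w1.npz"); cv2.imwrite("pics/w1.png",cv2.resize(p[:,:,::-1],(800,500)))
go(.5,.02,.18,np.pi)
z=W[...,2]; b=(abs(z)<.006); print(np.nanstd(z[b]),np.nanmean(z[b]))
E
```

```text
time_s: 1.6
tcp_pos: [0.4995, 0.0223, 0.1789]
eef_rot: [-0.001, 1.0, 0.0, -0.0]
wrist_force: [0.7, 0.3, -0.2]
grip_width: 0.0886
grasp_force: 0.0
shift cm [-0.04 -0.25 -0.09] yaw 0.002 | cur ang -3.14 q6 -1.77 tcp [0.4996 0.0225 0.1791] t 1.65
0.0018036875025882805 0.00018564544874826792
```

View pics/w1.png

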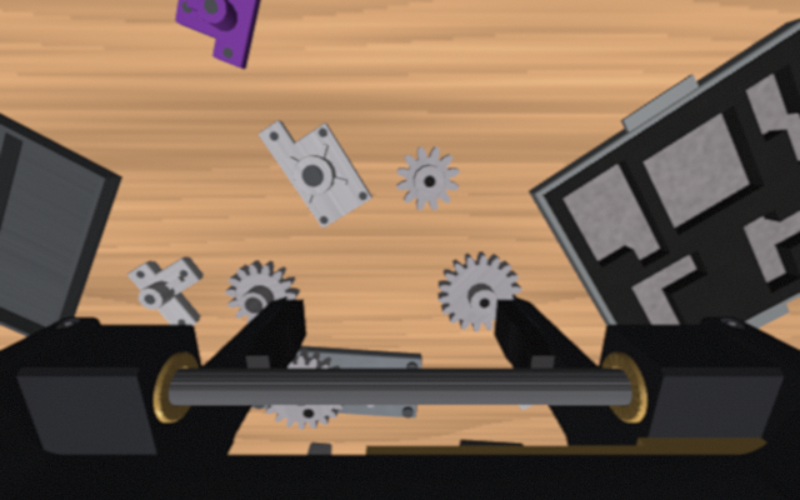

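Wrist view: cover at (315,170), 12T gear at (428,178), 18T at (478,290), 15T at (262,290). The silver casting at (165,290) is T-shaped, so it is the lever. The strap seems to be absent.

```bash
cat > fit.py <<'E'
from h import *
from scipy.optimize import minimize
def P(*a): return np.array(a,float)
POLY=dict(cover=P([-42,-29],[32,-29],[32,3],[54,3],[54,25],[-42,25])/1e3,
 bracket=P([-30,-13],[50,-13],[50,11],[-6,11],[-6,47],[-30,47])/1e3,
 lever=P([-31,-20],[43,-20],[43,4],[9,4],[9,36],[-17,36],[-17,4],[-31,4])/1e3,
 strap=P([-32,-17],[12,-17],[12,1],[52,1],[52,21],[12,21],[12,13],[-32,13])/1e3,
 well=P([-39,-39],[39,-39],[39,39],[-39,39])/1e3)
a=np.linspace(0,2*np.pi,60,endpoint=False); circ=lambda r:np.c_[np.cos(a),np.sin(a)]*r
def grow(poly,m):
    c=poly; n=len(c); out=[]
    for i in range(n):
        e1=c[i]-c[i-1]; e2=c[(i+1)%n]-c[i]; n1=np.array([e1[1],-e1[0]])/np.hypot(*e1); n2=np.array([e2[1],-e2[0]])/np.hypot(*e2)
        out.append(c[i]+m*(n1+n2))
    return np.array(out)
def sd(poly,Q):
    # signed distance, + inside
    d=np.full(len(Q),9.); ins=np.zeros(len(Q),bool)
    for i in range(len(poly)):
        p,q=poly[i-1],poly[i]; e=q-p; t=np.clip(((Q-p)@e)/(e@e),0,1)
        d=np.minimum(d,np.hypot(*(Q-p-t[:,None]*e).T))
        c=((p[1]>Q[:,1])!=(q[1]>Q[:,1])); xx=p[0]+(Q[:,1]-p[1])/(e[1]+1e-15)*e[0]
        ins^=c&(Q[:,0]<xx)
    return np.where(ins,d,-d)
def fit(poly,I,O,x0,angs=None,cap=.006):
    """min mismatch; x0=(x,y,th); angs list of start angles, None: th fixed"""
    def cost(v,th=None):
        th=v[2]*20 if th is None else th
        c,s=np.cos(th),np.sin(th)
        T=lambda Q:(Q-v[:2])@np.array([[c,-s],[s,c]])
        return (np.clip(-sd(poly,T(I)),0,cap).sum()+np.clip(sd(poly,T(O)),0,cap).sum())/(len(I)+1)*1e3
    best=None
    for th in ([x0[2]] if angs is None else angs):
        v=np.array([*x0[:2]]) if angs is None else np.array([*x0[:2],th/20])
        n=len(v); sim=np.vstack([v]+[v+np.eye(n)[i]*(.008) for i in range(n)])
        r=minimize(cost,v,args=(th,) if angs is None else (),method="Nelder-Mead",options=dict(initial_simplex=sim,xatol=2e-5,fatol=1e-5,maxiter=300))
        if best is None or r.fun<best[1]:
            best=(np.array([r.x[0],r.x[1],th if angs is None else r.x[2]*20]),r.fun)
    return best
def near(W,x,y,r,lo,hi):
    w=W.reshape(-1,3); k=(np.hypot(w[:,0]-x,w[:,1]-y)<r)&(w[:,2]>lo)&(w[:,2]<hi); return w[k][:,:2]
def part(W,name,x,y,base=0.,angs=None):
    I=near(W,x,y,.08,base+.009,base+.045); O=near(W,x,y,.08,base-.006,base+.004)
    # keep only component near x,y
    g=np.zeros((200,200),np.uint8); ij=((I-[x,y])*1000+100).astype(int); g[ij[:,0].clip(0,199),ij[:,1].clip(0,199)]=1
    _,lab=cv2.connectedComponents(cv2.morphologyEx(g,cv2.MORPH_CLOSE,np.ones((3,3))));l0=lab[90:110,90:110]; k=np.bincount(l0[l0>0]).argmax()
    I=I[lab[ij[:,0].clip(0,199),ij[:,1].clip(0,199)]==k]
    b=hub(W,x,y,base,.016 if name=='cover' else .011)
    return fit(POLY[name],I,O,[b[0][0],b[0][1],0],np.arange(8)*np.pi/4 if angs is None else angs),b
def hub(W,x,y,base=0.,r=.013):
    I=near(W,x,y,.025,base+.025,base+.045)
    c=np.median(I,0); I=near(W,*c,.03,base+.026,base+.045);O=near(W,*c,.03,base-.006,base+.020)
    return fit(circ(r),I,O,[*c,0])
def phase(W,x,y,n,r,base):
    """angle of a tooth, by polar classification over radii band"""
    w=W.reshape(-1,3); d=w[:,:2]-[x,y]; R=np.hypot(*d.T); t=np.arctan2(d[:,1],d[:,0])
    k=(abs(R-r)<.002)&np.isfinite(w[:,2]); m=(w[k,2]>base+.0085).astype(float); tt=t[k]
    hist=np.array([m[(np.floor((tt+np.pi)/(2*np.pi)*360).astype(int)%360)==i].mean() if ((np.floor((tt+np.pi)/(2*np.pi)*360).astype(int)%360)==i).any() else np.nan for i in range(360)])
    ok=~np.isnan(hist); th=(np.arange(360)+.5)/360*2*np.pi-np.pi
    A=np.c_[np.ones(ok.sum()),np.cos(n*th[ok]),np.sin(n*th[ok])]; s=np.linalg.lstsq(A,hist[ok],rcond=None)[0]
    return np.arctan2(s[2],s[1])/n,np.hypot(s[1],s[2]),ok.sum()
E
python3 - <<'E'
from fit import *
z=np.load("pics/w1.npz");p,W=cl(z['p'],z['d'],z)
for n,x,y in [('cover',.444,-.048),('lever',.556,-.199)]:
    f,b=part(W,n,x,y); print(n,f[0].round(4),f[1].round(3),'boss',b[0].round(4),b[1].round(3))
for n,N,x,y,r in [('g12',12,.446,.046,.0245),('g18',18,.553,.099,.0365),('g15',15,.56,-.115,.0305)]:
    b=hub(W,x,y); print(n,b[0].round(4),b[1].round(3),phase(W,*b[0][:2],N,r,0))
z=np.load("pics/top0.npz");p,W=cl(z['p'],z['d'],z)
f,b=part(W,'bracket',.641,.167); print('bracket',f,b)
for n,(x,y),poly in [('tray',(.483,.299),P([-116,-119],[116,-119],[116,119],[-116,119])/1e3),('bin',(.482,-.366),P([-95,-97.5],[95,-97.5],[95,97.5],[-95,97.5])/1e3)]:
    print(n,fit(poly,near(W,x,y,.17,.013,.035),near(W,x,y,.2,-.006,.003),[x,y,0],[.3,.5,.7,-.3,-.5,2.1,1.],cap=.01))
for nm,x,y,r,lo in [('anvil',.77,.11,.12,.03),('can',.76,.266,.05,.1)]:
    I=near(W,x,y,r,lo,.15); print(nm,I.min(0).round(3),I.max(0).round(3),np.nanmax(W[...,2][np.hypot(W[...,0]-x,W[...,1]-y)<r]).round(3))
E
```

```text
cover [ 0.4469 -0.0495  3.6845] 0.011 boss [ 0.447  -0.0495  0.    ] 0.006
lever [ 0.5572 -0.2056  0.5351] 0.176 boss [ 0.5568 -0.2055  0.    ] 0.102
g12 [0.4517 0.0466 0.    ] 0.002 (np.float64(-0.260234369559441), np.float64(0.43842095234027145), np.int64(302))
g18 [0.5614 0.0997 0.    ] 0.033 (np.float64(-0.023864043540569552), np.float64(0.5314937439939776), np.int64(195))
g15 [ 0.5637 -0.1116  0.    ] 1.379 (np.float64(-0.03741497447704555), np.float64(0.44442617924206546), np.int64(172))
bracket (array([0.64673994, 0.18128839, 3.69686458]), np.float64(0.028075221887732597)) (array([0.64552656, 0.18001966, 0.        ]), np.float64(0.35799318882471387))
tray (array([ 0.4907136 ,  0.30534749, -0.9646389 ]), np.float64(0.6555388832589684))
bin (array([ 0.48121408, -0.35943144, -0.5251466 ]), np.float64(29.962460232790978))
anvil [0.754 0.028] [0.801 0.188] 0.084
can [0.732 0.247] [0.782 0.297] 0.124
```

```bash
python3 -m inch '[[8.8,-22,-6,1,0],[8.8,-22,-6,1,0],[8.8,-22,-6,1,0],[8.8,-22,-6,1,0],[8.8,-22,-6,1,0],[8.8,-22,-6,1,0],[8.8,-22,-6,1,0],[8.8,-22,-6,1,0],[8.8,-22,-6,1,0],[8.8,-22,-6,1,0]]'
python3 - <<'E'
from fit import *
p,W=cloud("wrist","pics/w2.npz"); cv2.imwrite("pics/w2.png",cv2.resize(p[:,:,::-1],(800,500)))
b=hub(W,.562,-.113); print(b,phase(W,*b[0][:2],15,.0305,0))
f,b=part(W,'lever',.557,-.2055); print(f,b)
f,b=part(W,'bracket',.6465,.181); print(f,b)
E
```

```text
time_s: 2.48
tcp_pos: [0.7191, -0.0375, 0.1692]
eef_rot: [-0.001, 1.0, 0.0, -0.0]
wrist_force: [-0.1, 0.5, 0.0]
grip_width: 0.0881
grasp_force: 0.0
(array([ 0.56570772, -0.1110048 ,  0.        ]), np.float64(1.7029399003885775)) (np.float64(-0.07462921920800407), np.float64(0.16685081784942662), np.int64(245))
(array([ 0.55655612, -0.20552059,  0.5301295 ]), np.float64(0.11766046413571847)) (array([ 0.55649363, -0.20548899,  0.        ]), np.float64(0.11761763813858138))
(array([0.64745517, 0.17926168, 3.6768907 ]), np.float64(0.1528897550269112)) (array([0.64655787, 0.17842654, 0.        ]), np.float64(0.5767322101254299))
```

View pics/w2.png

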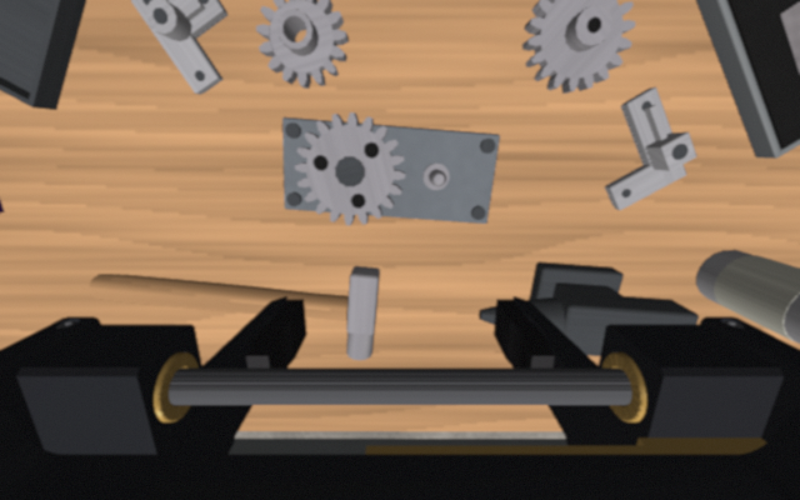

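Wrist view 2: tester with master at (350,168) and post at (437,177); gear15 at (302,35), bracket at (660,150), hammer, anvil and oil can beyond.

```bash
cat >> fit.py <<'E'
def hub15(W,x,y,base=0.):
    c=np.array([x,y])
    for _ in range(4):
        I=near(W,*c,.03,base+.026,base+.045); O=near(W,*c,.03,base-.02,base+.020); O=O[np.hypot(*(O-c).T)>.0095]
        f=fit(circ(.013),I,O,[*c,0]); c=f[0][:2]
    return f
E
python3 - <<'E'
from fit import *
z=np.load("pics/w2.npz");p,W=cl(z['p'],z['d'],z)
b=hub15(W,.5635,-.111); print('g15',b,phase(W,*b[0][:2],15,.0305,0))
z1=np.load("pics/w1.npz");_,W1=cl(z1['p'],z1['d'],z1)
b1=hub15(W1,.5635,-.111); print('g15 w1',b1,phase(W1,*b1[0][:2],15,.0305,0))
I=near(W,.661,-.004,.015,.024,.045); print('post pts',len(I),I.mean(0),'z',np.percentile(W[...,2][np.hypot(W[...,0]-.661,W[...,1]+.004)<.01],[5,50,95]))
pf=fit(circ(.0065),I,near(W,.661,-.004,.02,.008,.018),[*I.mean(0),0]); print(pf)
b=fit(P([-38,-90],[38,-90],[38,90],[-38,90])/1e3,near(W,.66,-.04,.11,.009,.045),near(W,.66,-.04,.12,-.006,.003),[.66,-.045,0],[-.1,0,.1]); print('base',b)
R=np.hypot(W[...,0]-.66,W[...,1]+.077)
I=near(W,.66,-.077,.046,.024,.036); I=I[I[:,1]<-.077+.03];Om=near(W,.66,-.077,.055,.006,.02)
for r in (.040,.038):
    m=fit(circ(r),I,Om,[.66,-.077,0]); print('master',m, m[0][:2]-pf[0][:2],np.hypot(*(m[0][:2]-pf[0][:2])), phase(W,*m[0][:2],20,.0405,.015))
E
```

```text
g15 (array([ 0.56357818, -0.11314523,  0.        ]), np.float64(0.023336028789147648)) (np.float64(-0.06148895925442137), np.float64(0.5891943911815289), np.int64(227))
g15 w1 (array([ 0.56407106, -0.11300814,  0.        ]), np.float64(0.06968622490656881)) (np.float64(-0.05762389443139499), np.float64(0.5353147453470807), np.int64(161))
post pts 141 [ 0.66729846 -0.00790546] z [0.01065526 0.0155426  0.03821863]
(array([ 0.66797702, -0.00726424,  0.        ]), np.float64(0.0))
base (array([ 0.66461764, -0.04711046, -0.07434963]), np.float64(0.6410947324215285))
master (array([ 0.66279647, -0.07969772,  0.        ]), np.float64(0.16214965665833928)) [-0.00518056 -0.07243347] 0.07261849755654465 (np.float64(-0.08158717621705917), np.float64(0.38882091855818957), np.int64(306))
master (array([ 0.6625601, -0.0801544,  0.       ]), np.float64(0.2699885342406084)) [-0.00541692 -0.07289016] 0.07309116738931375 (np.float64(-0.08644026527305235), np.float64(0.3731672662546144), np.int64(304))
```

```bash
python3 -m inch '[[8.8,-2,0.3,4.2,0],[8.8,-2,0.3,4.2,0],[8.8,-2,0.3,4.2,0],[8.8,-2,0.3,4.2,0]]'
python3 - <<'E'
from fit import *
p,W=cloud("wrist","pics/w3.npz"); p2,W2=cloud("wrist")
W=np.concatenate([W,W2])
cv2.imwrite("pics/w3.png",cv2.resize(p[20:220,180:460,::-1],(784,560),interpolation=cv2.INTER_CUBIC))
w=W.reshape(-1,3); k=(np.hypot(w[:,0]-.667,w[:,1]+.008)<.014)
for lo in (.02,.026,.03,.033,.036): 
    q=w[k&(w[:,2]>lo)&(w[:,2]<.042)]; print(lo,len(q),q.mean(0).round(4),q.min(0).round(4),q.max(0).round(4))
b=fit(P([-38,-90],[38,-90],[38,90],[-38,90])/1e3,near(W,.66,-.04,.11,.009,.045),near(W,.66,-.04,.12,-.006,.003),[.66,-.045,0],[-.1,0]); print('base',b)
I=near(W,.662,-.079,.046,.024,.036); I=I[I[:,1]<-.077+.03];Om=near(W,.66,-.077,.055,.006,.02)
m=fit(circ(.040),I,Om,[.66,-.077,0]); print('master',m,phase(W,*m[0][:2],20,.0405,.015))
go(.5636,-.1131,.10)
E
```

```text
time_s: 2.87
tcp_pos: [0.7392, -0.0355, 0.1268]
eef_rot: [-0.0, 1.0, 0.0, -0.001]
wrist_force: [0.7, -0.9, 0.2]
grip_width: 0.0881
grasp_force: 0.0
0.02 418 [ 0.6677 -0.008   0.0352] [ 0.6614 -0.0137  0.0202] [ 0.6742 -0.0014  0.0396]
0.026 403 [ 0.6678 -0.0079  0.0356] [ 0.6614 -0.0136  0.027 ] [ 0.6742 -0.0014  0.0396]
0.03 392 [ 0.6677 -0.0077  0.0358] [ 0.6614 -0.0136  0.0301] [ 0.6742 -0.0014  0.0396]
0.033 359 [ 0.6678 -0.0077  0.0362] [ 0.6617 -0.0132  0.033 ] [ 0.6736 -0.0014  0.0396]
0.036 212 [ 0.6677 -0.0075  0.0374] [ 0.6631 -0.0124  0.036 ] [ 0.6719 -0.0027  0.0396]
base (array([ 0.66471954, -0.04716596, -0.07596836]), np.float64(0.5009321558588413))
master (array([ 0.66237692, -0.07991353,  0.        ]), np.float64(0.1539841519060706)) (np.float64(-0.07581830763614153), np.float64(0.503046760580103), np.int64(296))
shift cm [17.7  -7.7   2.87] yaw 0 | cur ang -3.141 q6 -1.78 tcp [ 0.7405 -0.036   0.1291] t 2.9667
```

View pics/w3.png

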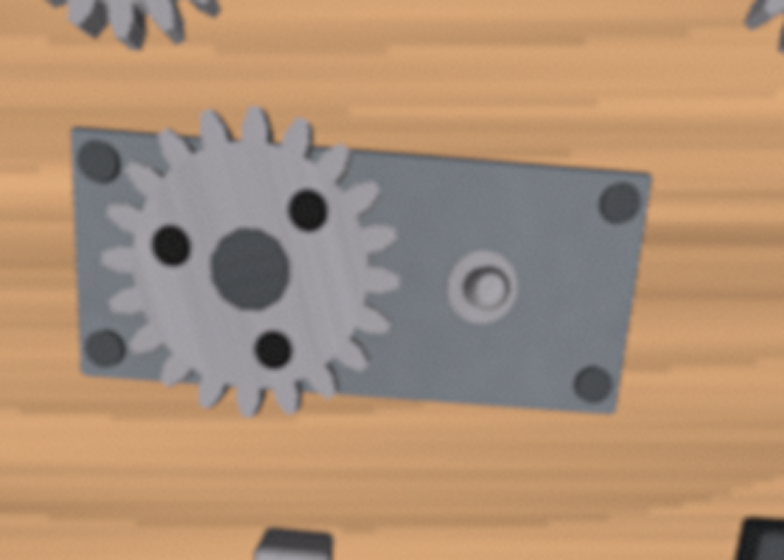

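Close view: post at (487,288) in the crop. A master tooth at (385,280) points straight at it. Now I'll fetch gear15.

```bash
python3 -m inch '[[4.4,17.7,-7.7,2.9,0],[4.4,17.7,-7.7,2.9,0],[4.4,17.7,-7.7,2.9,0],[4.4,17.7,-7.7,2.9,0],[4.4,17.7,-7.7,2.9,0],[4.4,17.7,-7.7,2.9,0],[4.4,17.7,-7.7,2.9,0],[4.4,17.7,-7.7,2.9,0],[4.4,17.7,-7.7,2.9,0],[4.4,17.7,-7.7,2.9,0]]'; python3 -c "
from h import *
go(.5636,-.1131,.0175,np.pi)"
```

```text
time_s: 3.8
tcp_pos: [0.5646, -0.1127, 0.0987]
eef_rot: [-0.001, 1.0, -0.0, 0.001]
wrist_force: [1.2, -0.2, -0.3]
grip_width: 0.0439
grasp_force: 0.0
shift cm [ 0.12 -0.03  8.12] yaw 0.001 | cur ang -3.14 q6 -1.98 tcp [ 0.5646 -0.1127  0.0987] t 3.8
```

```bash
python3 -m inch '[[4.4,0.1,0,4,0],[4.4,0.1,0,7,0],[4.4,0.1,0,8.1,0],[4.4,0.1,0,8.1,0],[4.4,0.1,0,8.1,0],[2,0.1,0,8.1,0],[2,0.1,0,8.1,0],[2,0.1,0,8.1,0],[2,0.1,0,8.1,0],[2,0.1,0,8.1,0],[2,0.1,0,8.1,0],[2,0.1,0,7,0],[2,0.1,0,4,0],[2,0.1,0,0.5,0],[2,0.1,0,0.5,0],[2,0.1,0,0.5,0]]'; python3 -c "
from h import *
go(.6677,-.0080,.09)"
```

```text
time_s: 5.13
tcp_pos: [0.5632, -0.1136, 0.095]
eef_rot: [-0.0, 1.0, -0.001, 0.002]
wrist_force: [0.4, -0.6, -4.5]
grip_width: 0.0252
grasp_force: 30.0
shift cm [-10.45  10.56   0.52] yaw 0 | cur ang -3.141 q6 -1.98 tcp [ 0.5632 -0.1136  0.095 ] t 5.1333
```

```bash
python3 -m inch '[[2,-10.4,10.6,0.5,0.12],[2,-10.4,10.6,0.5,0.12],[2,-10.4,10.6,0.5,0.12],[2,-10.4,10.6,0.5,0.12],[2,-10.4,10.6,0.5,0.12],[2,-10.4,10.6,0.5,0.12],[2,-10.4,10.6,0.5,0.12],[2,-10.4,10.6,0.5,0.12],[2,-10.4,10.6,0.5,0.12]]'; python3 -c "
from h import *
go(.6677,-.0080,.0335,np.pi-.121)
p,W=cloud(save='pics/w4.npz');cv2.imwrite('pics/w4.png',cv2.resize(p[150:350,150:490,::-1],(800,470),interpolation=cv2.INTER_CUBIC))"
```

```text
time_s: 5.88
tcp_pos: [0.6649, -0.0079, 0.0871]
eef_rot: [0.061, 0.998, -0.0, -0.001]
wrist_force: [-0.4, 0.5, -3.7]
grip_width: 0.0251
grasp_force: 30.0
shift cm [-0.28  0.02  5.36] yaw -0.0 | cur ang 3.02 q6 -1.64 tcp [ 0.6649 -0.0079  0.0871] t 5.8833
```

View pics/w4.png

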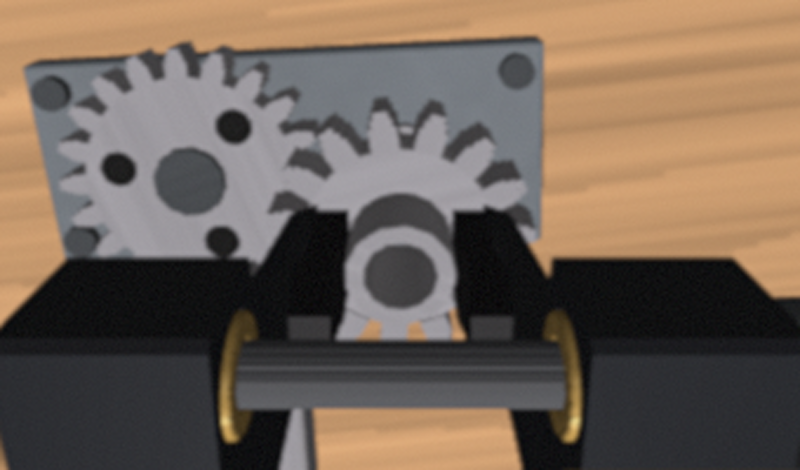

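The held gear shows clearly in the fingers (hub at (400,270)), so I'll measure it relative to the TCP.

```bash
cat >> fit.py <<'E'
def held15(W,tcp,guess=(0,0)):
    base=tcp[2]-.0175
    x,y=tcp[0]+guess[0],tcp[1]+guess[1]
    b=hub15(W,x,y,base); top=near(W,*b[0][:2],.012,base+.02,base+.05)
    w=W.reshape(-1,3); k=np.hypot(w[:,0]-b[0][0],w[:,1]-b[0][1])<.013
    print('hub',b[0][:2].round(4),'cost',round(b[1],3),'off',(b[0][:2]-tcp[:2]).round(4),'n',len(top),'ztop-tcp',np.nanpercentile(w[k,2],[50,90])-tcp[2],'phase',phase(W,*b[0][:2],15,.0305,base))
E
python3 - <<'E'
from fit import *
go(.6677,-.0080,.0335,np.pi-.121)
s=robot.sense(); p,W=cloud(); held15(W,s['tcp_pos'])
z=np.load("pics/w4.npz"); p,W=cl(z['p'],z['d'],z); held15(W,s['tcp_pos'])
E
```

```text
shift cm [-0.25  0.02  5.39] yaw -0.0 | cur ang 3.02 q6 -1.64 tcp [ 0.6652 -0.0079  0.0874] t 5.9333
hub [ 0.6664 -0.008 ] cost 2.393 off [ 0.0012 -0.0001] n 1106 ztop-tcp [0.01137127 0.01464652] phase (np.float64(-0.19927490257132485), np.float64(0.20468588368462007), np.int64(210))
hub [ 0.6661 -0.008 ] cost 2.415 off [ 0.0009 -0.0001] n 1091 ztop-tcp [0.01094846 0.0142877 ] phase (np.float64(-0.19955047565732828), np.float64(0.19862389568462774), np.int64(212))
```

```bash
python3 -m inch '[[2,-0.2,0,1.5,0],[2,-0.2,0,3,0],[2,-0.2,0,3.5,0],[2,-0.2,0,3.7,0],[2,-0.2,0,3.7,0]]'; python3 -c "
from h import *
go(.6672,-.0080,.0335,np.pi-.121)"
```

```text
time_s: 6.4
tcp_pos: [0.6668, -0.007, 0.0488]
eef_rot: [0.06, 0.998, 0.0, -0.002]
wrist_force: [0.3, -0.0, -4.0]
grip_width: 0.0255
grasp_force: 30.0
shift cm [-0.06 -0.1   1.53] yaw 0.001 | cur ang 3.022 q6 -1.64 tcp [ 0.6668 -0.007   0.0488] t 6.4
```

```bash
python3 -m inch '[[2,-0.05,-0.1,0.4,0],[2,-0.05,-0.1,0.7,0],[2,-0.05,-0.1,1.0,0],[2,-0.05,-0.1,1.2,0],[2,-0.05,-0.1,1.4,0],[2,-0.05,-0.1,1.5,0],[2,-0.05,-0.1,1.5,0]]'; python3 -c "
from h import *
go(.6672,-.0080,.0335,np.pi-.121)"
```

```text
time_s: 6.98
tcp_pos: [0.6682, -0.0081, 0.0354]
eef_rot: [0.06, 0.998, 0.0, -0.0]
wrist_force: [-1.3, 1.0, -5.3]
grip_width: 0.0249
grasp_force: 30.0
shift cm [ 0.1  -0.    0.19] yaw 0.001 | cur ang 3.022 q6 -1.64 tcp [ 0.6682 -0.0081  0.0354] t 6.9833
```

```bash
python3 -m inch '[[2,0,0,0.1,0],[2,0,0,0.2,0],[2,0,0,0.2,0],[2,0,0,0.2,0]]'; python3 - <<'E'
from fit import *
go(.6672,-.0080,.0335,np.pi-.121)
s=robot.sense(); p,W=cloud(save='pics/w5.npz'); held15(W,s['tcp_pos'])
b=near(W,.6675,-.0080,.03,.0,.06); w=W.reshape(-1,3); k=(np.hypot(w[:,0]-.6677,w[:,1]+.008)<.03)&(np.hypot(w[:,0]-.6677,w[:,1]+.008)>.02)&(w[:,0]<.66); print(np.percentile(w[k,2],[10,50,75,90]))
k=(np.hypot(w[:,0]-.6623,w[:,1]+.0795)<.035)&(np.hypot(w[:,0]-.6623,w[:,1]+.0795)>.02);print(np.percentile(w[k,2],[25,50,75,90]))
E
```

```text
time_s: 7.32
tcp_pos: [0.6683, -0.0081, 0.0336]
eef_rot: [0.06, 0.998, 0.0, -0.0]
wrist_force: [-0.2, 2.3, -3.5]
grip_width: 0.0253
grasp_force: 30.0
shift cm [ 0.11 -0.    0.01] yaw 0.001 | cur ang 3.022 q6 -1.64 tcp [ 0.6683 -0.0081  0.0336] t 7.3167
hub [ 0.6693 -0.0082] cost 2.366 off [ 0.001  -0.0001] n 1218 ztop-tcp [0.01171724 0.01462928] phase (np.float64(-0.19427214251036357), np.float64(0.13641738298018294), np.int64(212))
[0.03029904 0.12144825 0.13416719 0.13690833]
[0.03024812 0.11425635 0.13075784 0.13500636]
```

```bash
python3 -m inch '[[2,0.08,0,0.1,0],[2,0.08,0,0.1,0.0],[2,0.08,0,0.1,0.05],[2,0.08,0,0.1,0.15],[2,0.08,0,0.1,0.25],[2,0.08,0,0.1,0.35],[2,0.08,0,0.1,0.45],[2,0.08,0,0.1,0.55],[2,0.08,0,0.1,0.65],[2,0.08,0,0.1,0.75],[2,0.08,0,0.1,0.85],[2,0.08,0,0.1,0.95],[2,0.08,0,0.1,1.0],[2,0.08,0,0.1,1.0],[2,0.08,0,0.1,1.0],[2,0.08,0,0.1,1.0]]'; python3 - <<'E'
from fit import *
go(.6682,-.0080,.0335,np.pi-.121)
s=robot.sense(); p,W=cloud(save='pics/w6.npz'); held15(W,s['tcp_pos'])
print(phase(W,.6623,-.0793,20,.0405,.015))
cv2.imwrite('pics/w6.png',cv2.resize(p[60:350,150:490,::-1],(680,580),interpolation=cv2.INTER_CUBIC))
E
```

```text
time_s: 8.7
tcp_pos: [0.668, -0.0082, 0.0332]
eef_rot: [0.53, 0.848, 0.0, 0.001]
wrist_force: [-1.5, 1.3, -0.8]
grip_width: 0.0254
grasp_force: 30.0
shift cm [ 0.01  0.02 -0.03] yaw -0.997 | cur ang 2.023 q6 -0.64 tcp [ 0.668  -0.0082  0.0332] t 8.7
hub [ 0.6687 -0.0085] cost 2.37 off [ 0.0006 -0.0003] n 1215 ztop-tcp [0.01165623 0.01459908] phase (np.float64(0.05314060916303069), np.float64(0.1358904826253299), np.int64(204))
(np.float64(0.09225100434541973), np.float64(0.042206615242320104), np.int64(42))
```

View pics/w6.png

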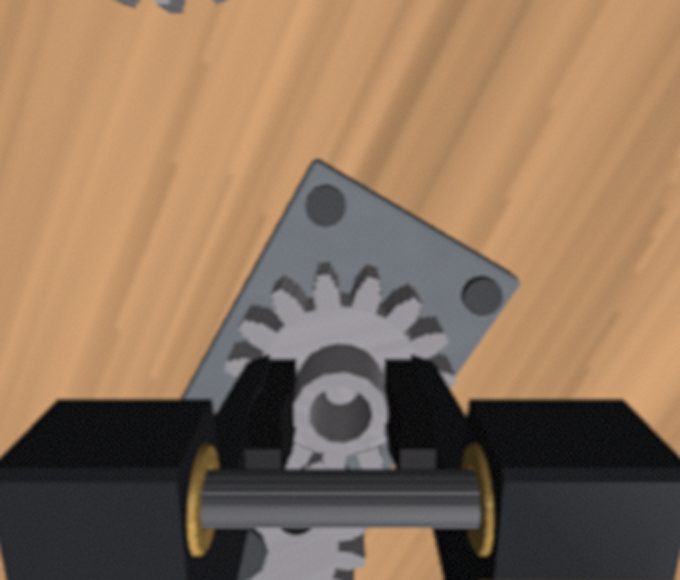

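The gear pair turned 1.0 rad with the gear still seated (rim level with the master). Next I'll lift it, check the master and look at the tray.

```bash
python3 -m inch '[[2,0,0,-2,0],[2,0,0,-5,0],[2,0,0,-9,0],[2,0,0,-13,-0.1],[2,0,0,-16,-0.2],[2,0,0,-18,-0.3],[2,0,0,-18,-0.4],[2,0,0,-18,-0.5],[2,0,0,-18,-0.6],[2,0,0,-18,-0.7],[2,0,0,-18,-0.8],[2,0,0,-18,-0.9],[2,0,0,-18,-1.0],[2,0,0,-18,-1.12],[2,0,0,-18,-1.12]]'; python3 - <<'E'
from fit import *
p,W=cloud(save='pics/w7.npz')
go(.60,.305,.22,np.pi)
print(phase(W,.6623,-.0793,20,.0405,.015))
z=np.load("pics/w3.npz"); p0,W0=cl(z['p'],z['d'],z)
for q,V in ((p0,W0),(p,W)):
    r=np.hypot(V[...,0]-.6623,V[...,1]+.0795); g=cv2.cvtColor(q,cv2.COLOR_RGB2GRAY); k=(r>.017)&(r<.028)&(g<50)
    t=np.arctan2(V[...,1]+.0795,V[...,0]-.6623)[k]; print(k.sum(), (np.angle(np.exp(3j*t).mean())/3).round(3), abs(np.exp(3j*t).mean()).round(2))
cv2.imwrite('pics/w7.png',p[:,:,::-1])
E
```

```text
time_s: 10.0
tcp_pos: [0.6673, -0.0083, 0.212]
eef_rot: [-0.003, 1.0, -0.0, -0.0]
wrist_force: [0.2, -0.3, -4.0]
grip_width: 0.0249
grasp_force: 30.0
shift cm [ 6.78 31.32 -0.79] yaw -0.001 | cur ang 3.14 q6 -1.76 tcp [ 0.6673 -0.0083  0.2121] t 10.05
(np.float64(-0.14955386730174974), np.float64(0.3085008026092937), np.int64(249))
305 0.233 0.93
7444 0.886 0.28
```

```bash
python3 - <<'E'
from fit import *
for f in ("w3","w7"):
    z=np.load(f"pics/{f}.npz"); p,V=cl(z['p'],z['d'],z)
    for c in [(.6623,-.0795)]:
        r=np.hypot(V[...,0]-c[0],V[...,1]-c[1]); g=cv2.cvtColor(p,cv2.COLOR_RGB2GRAY).astype(int); k=(r>.016)&(r<.029)&(abs(V[...,2]-.028)<.015)
        kk=k&(g<np.median(g[k])-50)
        t=np.arctan2(V[...,1]-c[1],V[...,0]-c[0]); print(f,k.sum(),kk.sum(),(np.angle(np.exp(3j*t[kk]).mean())/3).round(3), abs(np.exp(3j*t[kk]).mean()).round(2))
        print(phase(V[abs(V[...,2])<.06],*c,20,.0405,.015), phase(V[abs(V[...,2])<.06],*c,20,.042,.015))
E
```

```text
w3 2792 447 0.231 0.91
(np.float64(-0.07636052304023416), np.float64(0.5227865667484637), np.int64(294)) (np.float64(-0.07623886586868218), np.float64(0.5678221958244142), np.int64(285))
w7 1259 197 -1.008 0.91
(np.float64(0.15614209673932916), np.float64(0.425179388834628), np.int64(246)) (np.float64(0.15543260095621816), np.float64(0.42064564255304565), np.int64(240))
```

View pics/w7.png

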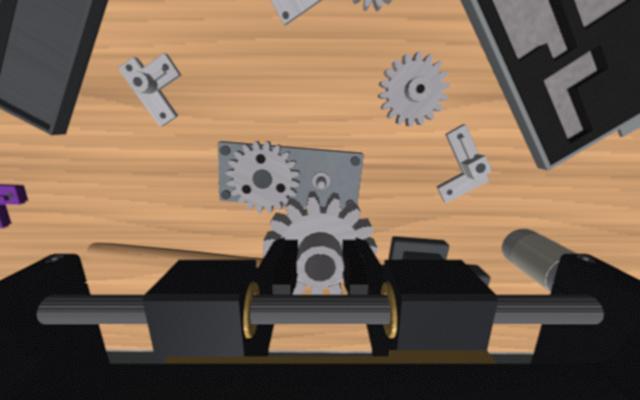

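The master holes show a turn of about 0.86 rad, so the test is proven. Next is the tray.

```bash
python3 -m inch '[[2,6.8,31.3,-0.8,0],[2,6.8,31.3,-0.8,0],[2,6.8,31.3,-0.8,0],[2,6.8,31.3,-0.8,0],[2,6.8,31.3,-0.8,0],[2,6.8,31.3,-0.8,0],[2,6.8,31.3,-0.8,0],[2,6.8,31.3,-0.8,0],[2,6.8,31.3,-0.8,0],[2,6.8,31.3,-0.8,0],[2,6.8,31.3,-0.8,0],[2,6.8,31.3,-0.8,0]]'; python3 - <<'E'
from fit import *
p,W=cloud(save='pics/w8.npz'); cv2.imwrite('pics/w8.png',p[:,:,::-1]); go(.6,.305,.22)
E
```

```text
time_s: 11.05
tcp_pos: [0.5999, 0.3035, 0.2204]
eef_rot: [0.001, 1.0, -0.0, -0.0]
wrist_force: [-0.2, -0.6, -3.9]
grip_width: 0.025
grasp_force: 30.0
shift cm [0.   0.16 0.05] yaw 0 | cur ang 3.139 q6 -1.28 tcp [0.6    0.3034 0.2205] t 11.1
```

View pics/w8.png

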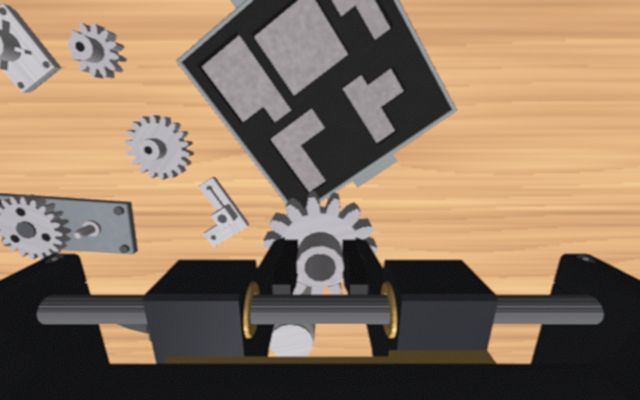

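```bash
cat >> fit.py <<'E'
def pocket(W,name,x,y,angs=None,rad=.07):
    """x,y a point inside the pocket"""
    I=near(W,x,y,rad,.002,.0125); O=near(W,x,y,rad,.017,.026)
    g=np.zeros((200,200),np.uint8); ij=((I-[x,y])*1000+100).astype(int); g[ij[:,0],ij[:,1]]=1
    _,lab=cv2.connectedComponents(cv2.morphologyEx(g,cv2.MORPH_CLOSE,np.ones((3,3))));l0=lab[95:106,95:106]; k=np.bincount(l0[l0>0]).argmax()
    I=I[lab[ij[:,0],ij[:,1]]==k]
    poly=POLY[name] if name=='well' else grow(POLY[name],.002)
    c=I.mean(0); A=np.arange(4)*np.pi/2+.606 if angs is None else angs
    best=None
    for th in A:
        R=np.array([[np.cos(th),-np.sin(th)],[np.sin(th),np.cos(th)]]); m=cv2.moments((poly*1e4).astype(np.float32).reshape(-1,1,2)); cen=np.array([m['m10'],m['m01']])/m['m00']/1e4
        f=fit(poly,I,O,[*(c-R@cen),th],[th])
        if best is None or f[1]<best[1]: best=f
    return best,len(I)
E
python3 - <<'E'
from fit import *
z=np.load("pics/w8.npz"); p,W=cl(z['p'],z['d'],z)
for n,(u,v) in dict(cover=(245,80),well=(300,45),bracket=(290,135),lever=(372,105)).items():
    x,y,_=W[v,u]; print(n,W[v,u].round(3),pocket(W,n,x,y))
b=near(W,.6465,.18,.001,0,1)
f,b=part(W,'bracket',.6465,.1795); print(f,b)
b=hub(W,.5614,.0997);print('g18',b); b=hub(W,.4517,.0466);print('g12',b)
E
```

```text
cover [0.482 0.215 0.006] ((array([0.48545385, 0.21475344, 0.60757904]), np.float64(0.008490209699467349)), 3922)
well [0.445 0.281 0.006] ((array([0.44579174, 0.28229111, 3.75027557]), np.float64(0.00514546490963243)), 5159)
bracket [0.546 0.266 0.006] ((array([0.56822187, 0.27108328, 0.60848931]), np.float64(0.0033892635090756323)), 2046)
lever [0.511 0.368 0.005] ((array([0.506867  , 0.366294  , 0.60765839]), np.float64(0.005655820674564666)), 2278)
(array([0.64733359, 0.17866234, 3.68228644]), np.float64(0.09120189905270058)) (array([0.64643371, 0.17936455, 0.        ]), np.float64(0.4088020126120943))
g18 (array([0.56129455, 0.09916153, 0.        ]), np.float64(0.05303666196708277))
g12 (array([0.45127542, 0.04603916, 0.        ]), np.float64(0.08939474316896238))
```

Tray view: well at (300,45), cover pocket (245,78), bracket pocket (298,150), lever pocket (375,103), strap pocket (370,12). All fits agree on a tray angle of 0.608 rad. I'll put gear15 into the well.

```bash
python3 -m inch '[[2,15.4,-2.1,4,0],[2,15.4,-2.1,8,0],[2,15.4,-2.1,12,0],[2,15.4,-2.1,14,0],[2,15.4,-2.1,15,0],[2,15.4,-2.1,15,0],[2,15.4,-2.1,15,0],[2,15.4,-2.1,17,0],[2,15.4,-2.1,18.5,0],[2,15.4,-2.1,19.4,0],[2,15.4,-2.1,19.6,0],[2,15.4,-2.1,19.6,0]]'; python3 -c "
from h import *
go(.4458,.2823,.0235)"
```

```text
time_s: 12.1
tcp_pos: [0.4467, 0.2836, 0.0253]
eef_rot: [0.0, 1.0, 0.0, 0.0]
wrist_force: [-0.1, 0.2, -4.3]
grip_width: 0.0246
grasp_force: 30.0
shift cm [ 0.09 -0.13  0.18] yaw 0 | cur ang 3.141 q6 -1.23 tcp [0.4467 0.2836 0.0253] t 12.1
```

```bash
python3 -m inch '[[2,0.05,-0.1,0.15,0],[2,0.05,-0.1,0.15,0],[4.4,0.05,-0.1,0.15,0],[4.4,0.05,-0.1,0.15,0],[4.4,0.05,-0.1,0.15,0],[4.4,0,0,-3,0],[4.4,0,0,-7,0],[4.4,-4,0,-11,0],[4.4,-8,-2,-15,0],[4.4,-12,-2,-15,0],[4.4,-12,-2,-15,0],[4.4,-12,-2,-15,0]]'; python3 - <<'E'
from fit import *
go(.6474,.179,.10,3.68)
p,W=cloud(save='pics/w9.npz')
b=hub15(W,.4458,.2823,.006); print(b,'z hub top',np.median(W[...,2][np.hypot(W[...,0]-b[0][0],W[...,1]-b[0][1])<.0125]))
w=W.reshape(-1,3); r=np.hypot(w[:,0]-b[0][0],w[:,1]-b[0][1]); k=(r<.024)&(r>.016); print('rim z pct',np.percentile(w[k,2],[10,50,90]))
f,b=part(W,'bracket',.6474,.179,angs=[3.68]); print(f)
E
```

```text
time_s: 13.1
tcp_pos: [0.5716, 0.263, 0.1789]
eef_rot: [0.001, 1.0, 0.001, 0.005]
wrist_force: [-0.2, 0.3, 0.9]
grip_width: 0.044
grasp_force: 0.0
shift cm [-7.52 -8.4   7.94] yaw -0.541 | cur ang 3.139 q6 -1.33 tcp [0.5716 0.263  0.1789] t 13.1
(array([0.44728223, 0.28298846, 0.        ]), np.float64(0.0056150527044649045)) z hub top 0.03641852246371354
rim z pct [0.01856951 0.01951599 0.02055373]
(array([0.64753402, 0.17901025, 3.69524997]), np.float64(0.1275602235052059))
```

```bash
python3 -m inch '[[4.4,-7.5,-8.4,5,-0.1],[4.4,-7.5,-8.4,8,-0.2],[4.4,-7.5,-8.4,8,-0.3],[4.4,-7.5,-8.4,8,-0.42],[4.4,-7.5,-8.4,8,-0.54],[4.4,-7.5,-8.4,8,-0.545],[4.4,-7.5,-8.4,8,-0.545],[4.4,-7.5,-8.4,8,-0.545]]'; python3 -c "
from h import *
go(.6475,.1790,.0175,3.685)"
```

```text
time_s: 13.82
tcp_pos: [0.6399, 0.1808, 0.0951]
eef_rot: [-0.268, 0.963, 0.0, 0.0]
wrist_force: [0.6, -0.2, -0.1]
grip_width: 0.0438
grasp_force: 0.0
shift cm [-0.56 -0.55  7.76] yaw -0.001 | cur ang -2.599 q6 -2.02 tcp [0.6399 0.1808 0.0951] t 13.8167
```

```bash
python3 -m inch '[[4.4,-0.56,-0.55,0,0],[4.4,-0.56,-0.55,0,0],[4.4,-0.56,-0.55,0,0]]'; python3 -c "
from h import *
go(.6475,.1790,.0175,3.685)"
```

```text
time_s: 14.07
tcp_pos: [0.6487, 0.1784, 0.0954]
eef_rot: [-0.269, 0.963, -0.0, 0.001]
wrist_force: [0.1, -0.4, 0.2]
grip_width: 0.0442
grasp_force: 0.0
shift cm [0.08 0.12 7.79] yaw 0.001 | cur ang -2.597 q6 -2.02 tcp [0.6487 0.1784 0.0954] t 14.0667
```

```bash
python3 -m inch '[[4.4,0.04,0.06,4,0],[4.4,0.04,0.06,7,0],[4.4,0.04,0.06,7.75,0],[4.4,0.04,0.06,7.75,0],[4.4,0.04,0.06,7.75,0],[1.5,0.04,0.06,7.75,0],[1.5,0.04,0.06,7.75,0],[1.5,0.04,0.06,7.75,0],[1.5,0.04,0.06,7.75,0],[1.5,0.04,0.06,7.75,0],[1.5,0.04,0.06,7.75,0],[1.5,0.04,0.06,6,0],[1.5,0.04,0.06,3,0],[1.5,0.04,0.06,0,0],[1.5,0.04,0.06,0,0]]'; python3 -c "
from h import *
go(.5682,.2711,.10,3.685)"
```

```text
time_s: 15.32
tcp_pos: [0.6513, 0.1788, 0.1012]
eef_rot: [-0.269, 0.963, -0.001, 0.005]
wrist_force: [2.5, 0.2, -0.7]
grip_width: 0.0217
grasp_force: 29.8
shift cm [ 2.32 12.21  0.05] yaw 0.002 | cur ang -2.596 q6 -2.02 tcp [0.6513 0.1788 0.1012] t 15.3167
```

```bash
python3 -m inch '[[1.5,1,4,-2,0.12],[1.5,2,8,-2,0.24],[1.5,2.3,12,-2,0.36],[1.5,2.3,12.2,-2,0.48],[1.5,2.3,12.2,-2,0.6],[1.5,2.3,12.2,-2,0.72],[1.5,2.3,12.2,-2,0.84],[1.5,2.3,12.2,-2,0.96],[1.5,2.3,12.2,-2,1.08],[1.5,2.3,12.2,-2,1.2],[1.5,2.3,12.2,-2,1.32],[1.5,2.3,12.2,-2,1.44],[1.5,2.3,12.2,-2,1.56],[1.5,2.3,12.2,-2,1.68],[1.5,2.3,12.2,-2,1.8],[1.5,2.3,12.2,-2,1.92],[1.5,2.3,12.2,-2,2.04],[1.5,2.3,12.2,-2,2.16],[1.5,2.3,12.2,-2,2.28],[1.5,2.3,12.2,-2,2.4]]' && python3 -m inch '[[1.5,0,0,0,0.12],[1.5,0,0,0,0.24],[1.5,0,0,0,0.36],[1.5,0,0,0,0.48],[1.5,0,0,0,0.6],[1.5,0,0,0,0.67],[1.5,0,0,0,0.67],[1.5,0,0,0,0.67]]'; python3 - <<'E'
from fit import *
go(.5682,.2711,.09,.608)
s=robot.sense();p,W=cloud(save='pics/w10.npz'); cv2.imwrite('pics/w10.png',p[:,:,::-1])
t=s['tcp_pos']; f=part(W,'bracket',t[0],t[1],t[2]-.0175,angs=[.6]); print(f)
E
```

```text
time_s: 16.98
tcp_pos: [0.5638, 0.2705, 0.1133]
eef_rot: [0.802, 0.598, -0.001, -0.0]
wrist_force: [-0.7, 0.6, -3.0]
grip_width: 0.0217
grasp_force: 29.8
time_s: 17.65
tcp_pos: [0.564, 0.2705, 0.1137]
eef_rot: [0.952, 0.305, -0.001, 0.0]
wrist_force: [-0.7, 0.3, -1.9]
grip_width: 0.0215
grasp_force: 29.8
shift cm [0.38 0.2  2.36] yaw 0.011 | cur ang 0.619 q6 1.21 tcp [0.564  0.2705 0.1137] t 17.65
((array([0.56456917, 0.27120576, 0.63996278]), np.float64(0.91358780372556)), (array([0.56601424, 0.27187354, 0.        ]), np.float64(2.250025902223115)))
```

View pics/w10.png

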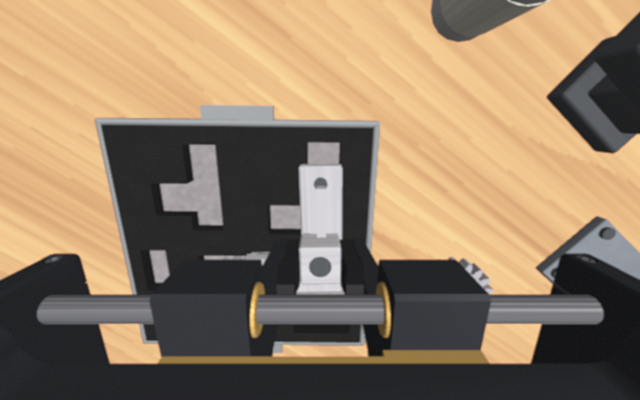

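The bracket is held with its long arm at (320,200), nearly aligned over its pocket. I'll measure the arm tip and sides relative to the TCP.

```bash
cat >> fit.py <<'E'
def heldplate(W,s,th,zr=(-.007,.0015),lim=(.018,.065,.03)):
    """plate-top points in a frame at TCP turned th: extents; compare with part outline"""
    t=s['tcp_pos']; w=W.reshape(-1,3); d=w[:,:2]-t[:2]; c,sn=np.cos(th),np.sin(th); q=d@np.array([[c,-sn],[sn,c]])
    k=(w[:,2]-t[2]>zr[0])&(w[:,2]-t[2]<zr[1])&(q[:,0]>lim[0])&(q[:,0]<lim[1])&(abs(q[:,1])<lim[2]); q=q[k]
    print('n',len(q),'x pct',np.percentile(q[:,0],[95,98,99.5,100]).round(4),'z med',np.median(w[k,2]-t[2]).round(4))
    for a in np.arange(lim[0],lim[1],.008):
        j=(q[:,0]>=a)&(q[:,0]<a+.008)
        if j.sum()>15: print(a.round(3),j.sum(),np.percentile(q[j,1],[2,98]).round(4))
E
python3 - <<'E'
from fit import *
z=np.load("pics/w10.npz"); p,W=cl(z['p'],z['d'],z); heldplate(W,robot.sense(),.619)
E
```

```text
n 2220 x pct [0.0496 0.0505 0.0508 0.051 ] z med -0.0053
0.018 456 [-0.0122  0.0111]
0.026 489 [-0.0121  0.0109]
0.034 573 [-0.0118  0.0113]
0.042 621 [-0.0118  0.0112]
0.05 81 [-0.0109  0.0102]
```

```bash
python3 -m inch '[[1.5,0.31,0.24,3,0.01],[1.5,0.31,0.24,6,0.01],[1.5,0.31,0.24,7,0.01],[1.5,0.31,0.24,7,0.01],[1.5,0.31,0.24,7,0.01],[1.5,0.31,0.24,7,0.01]]'; python3 -c "
from h import *
go(.5679,.2703,.0253,.608)"
```

```text
time_s: 18.2
tcp_pos: [0.5696, 0.271, 0.0463]
eef_rot: [0.954, 0.299, 0.001, 0.0]
wrist_force: [-1.0, 1.2, -2.2]
grip_width: 0.0217
grasp_force: 29.8
shift cm [-0.18 -0.04  2.1 ] yaw -0.001 | cur ang 0.607 q6 1.22 tcp [0.5696 0.271  0.0463] t 18.2
```

```bash
python3 -m inch '[[1.5,-0.15,-0.04,0.3,0],[1.5,-0.15,-0.04,0.6,0],[1.5,-0.15,-0.04,0.9,0],[1.5,-0.15,-0.04,1.2,0],[1.5,-0.15,-0.04,1.2,0]]'; python3 -c "
from h import *
go(.5679,.2703,.0253,.608)"
```

```text
time_s: 18.62
tcp_pos: [0.5666, 0.27, 0.0321]
eef_rot: [0.954, 0.299, -0.0, -0.0]
wrist_force: [0.6, -0.4, -2.4]
grip_width: 0.0217
grasp_force: 29.8
shift cm [0.13 0.05 0.68] yaw -0.001 | cur ang 0.607 q6 1.22 tcp [0.5666 0.27   0.0321] t 18.6167
```

```bash
python3 -m inch '[[1.5,0,0,0,0],[1.5,0,0,0,0],[1.5,0,0,0,0],[1.5,0,0,0,0],[1.5,0,0,0,0],[1.5,0,0,0,0]]'; python3 -c "
from h import *
go(.5679,.2703,.0253,.608)"
```

```text
time_s: 19.12
tcp_pos: [0.5671, 0.2701, 0.0328]
eef_rot: [0.954, 0.299, 0.0, 0.0]
wrist_force: [0.4, -0.6, -2.5]
grip_width: 0.0215
grasp_force: 29.8
shift cm [0.08 0.03 0.75] yaw -0.001 | cur ang 0.607 q6 1.22 tcp [0.5671 0.2701 0.0328] t 19.1167
```

Settled 0.8 mm off. I'll correct that, insert and release.

```bash
python3 -m inch '[[1.5,0.08,0.03,0.2,0],[1.5,0.08,0.03,0.4,0],[1.5,0.08,0.03,0.6,0],[1.5,0.08,0.03,0.75,0],[1.5,0.08,0.03,0.85,0],[1.5,0.08,0.03,0.85,0],[1.5,0.08,0.03,0.85,0],[1.5,0.08,0.03,0.85,0]]'
```

```text
time_s: 19.78
tcp_pos: [0.5677, 0.2703, 0.0246]
eef_rot: [0.954, 0.299, -0.0, 0.0]
wrist_force: [-3.8, -1.3, 4.5]
grip_width: 0.022
grasp_force: 29.8
```

```bash
python3 -m inch '[[4.4,0,0,0,0],[4.4,0,0,0,0],[4.4,0,0,0,0],[4.4,0,0,-3,0],[4.4,0,0,-7,0],[4.4,0,0,-11,-0.12],[4.4,0,0,-13,-0.24],[4.4,0,0,-13,-0.36],[4.4,0,0,-13,-0.48],[4.4,0,0,-13,-0.6],[4.4,0,0,-13,-0.72],[4.4,0,0,-13,-0.84],[4.4,0,0,-13,-0.96],[4.4,0,0,-13,-1.08],[4.4,0,0,-13,-1.2],[4.4,0,0,-13,-1.32],[4.4,0,0,-13,-1.44],[4.4,0,0,-13,-1.56],[4.4,0,0,-13,-1.68],[4.4,0,0,-13,-1.8]]'; python3 -c "
from h import *
go(.56,-.05,.16,np.pi)"
```

```text
time_s: 21.45
tcp_pos: [0.568, 0.2703, 0.1541]
eef_rot: [0.356, 0.934, 0.0, 0.0]
wrist_force: [-0.2, 0.3, 0.4]
grip_width: 0.0441
grasp_force: 0.0
shift cm [-20.74 -24.42  -0.6 ] yaw -0.729 | cur ang 2.413 q6 -0.59 tcp [0.568  0.2703 0.1541] t 21.45
```

```bash
python3 -m inch '[[4.4,-20.7,-24.4,-0.6,-0.73],[4.4,-20.7,-24.4,-0.6,-0.73],[4.4,-20.7,-24.4,-0.6,-0.73],[4.4,-20.7,-24.4,-0.6,-0.73],[4.4,-20.7,-24.4,-0.6,-0.73],[4.4,-20.7,-24.4,-0.6,-0.73],[4.4,-20.7,-24.4,-0.6,-0.73],[4.4,-20.7,-24.4,-0.6,-0.73],[4.4,-20.7,-24.4,-0.6,-0.73],[4.4,-20.7,-24.4,-0.6,-0.73],[4.4,-20.7,-24.4,-0.6,-0.73],[4.4,-20.7,-24.4,-0.6,-0.73],[4.4,-20.7,-24.4,-0.6,-0.73],[4.4,-20.7,-24.4,-0.6,-0.73],[4.4,-20.7,-24.4,-0.6,-0.73]]'; python3 - <<'E'
from fit import *
p,W=cloud(save='pics/w11.npz')
for n,x,y in [('cover',.447,-.0495),('lever',.556,-.2055)]:
    f,b=part(W,n,x,y); print(n,f[0].round(4),f[1].round(3),'boss',b[0].round(4),b[1].round(3))
for n,x,y in [('g12',.4515,.0463),('g18',.5613,.0995)]:
    b=hub(W,x,y); print(n,b[0].round(4),b[1].round(3))
go(.4469,-.0495,.06,np.pi)
E
```

```text
time_s: 22.7
tcp_pos: [0.5579, -0.0483, 0.1602]
eef_rot: [0.001, 1.0, 0.0, -0.0]
wrist_force: [-0.9, -0.2, -0.4]
grip_width: 0.0438
grasp_force: 0.0
cover [ 0.4467 -0.0493  3.6864] 0.0 boss [ 0.4465 -0.0493  0.    ] 0.002
lever [ 0.5571 -0.2056  0.534 ] 0.108 boss [ 0.5568 -0.2055  0.    ] 0.074
g12 [0.4513 0.0467 0.    ] 0.016
g18 [0.5612 0.0998 0.    ] 0.039
shift cm [11.1  -0.14 10.02] yaw -0.003 | cur ang 3.138 q6 -1.87 tcp [ 0.5579 -0.0485  0.1602] t 22.75
```

```bash
python3 -m inch '[[5.4,4,-0.1,0,0],[5.4,8,-0.1,3,0],[5.4,11.1,-0.1,7,0],[5.4,11.1,-0.1,10,0],[5.4,11.1,-0.1,10,0],[5.4,11.1,-0.1,10,0],[5.4,11.1,-0.1,10,0],[5.4,11.1,-0.1,10,0]]'; python3 -c "
from h import *
go(.4467,-.0493,.017,np.pi)"
```

```text
time_s: 23.42
tcp_pos: [0.4499, -0.0508, 0.0626]
eef_rot: [0.002, 1.0, -0.001, 0.002]
wrist_force: [1.1, 0.2, 1.1]
grip_width: 0.0547
grasp_force: 0.0
shift cm [0.34 0.16 4.56] yaw -0.004 | cur ang 3.137 q6 -1.94 tcp [ 0.4499 -0.0508  0.0626] t 23.4167
```

```bash
python3 -m inch '[[5.4,0.2,0.1,1,0],[5.4,0.2,0.1,2,0],[5.4,0.2,0.1,2,0],[5.4,0.2,0.1,2,0],[5.4,0.2,0.1,2,0],[5.4,0.2,0.1,2,0]]'; python3 -c "
from h import *
go(.4467,-.0493,.017,np.pi)"
```

```text
time_s: 23.92
tcp_pos: [0.4451, -0.049, 0.0403]
eef_rot: [0.002, 1.0, -0.0, 0.0]
wrist_force: [0.1, -0.8, 0.0]
grip_width: 0.0539
grasp_force: 0.0
shift cm [-0.16 -0.02  2.33] yaw -0.005 | cur ang 3.137 q6 -1.94 tcp [ 0.4451 -0.049   0.0403] t 23.9167
```

```bash
python3 -m inch '[[5.4,-0.16,0,1.2,0],[5.4,-0.16,0,2,0],[5.4,-0.16,0,2.35,0],[5.4,-0.16,0,2.35,0],[5.4,-0.16,0,2.35,0],[5.4,-0.16,0,2.35,0],[2.4,-0.16,0,2.35,0],[2.4,-0.16,0,2.35,0],[2.4,-0.16,0,2.35,0],[2.4,-0.16,0,2.35,0],[2.4,-0.16,0,2.35,0],[2.4,-0.16,0,2.35,0],[2.4,-0.16,0,0,0],[2.4,-0.16,0,-4,0],[2.4,-0.16,0,-7,0],[2.4,-0.16,0,-7,0],[2.4,-0.16,0,-7,0],[2.4,-0.16,0,-7,0]]'; python3 -c "
from h import *
go(.4855,.2148,.11,np.pi)"
```

```text
time_s: 25.42
tcp_pos: [0.4454, -0.0486, 0.109]
eef_rot: [0.002, 1.0, 0.0, -0.001]
wrist_force: [-0.0, 0.1, -4.0]
grip_width: 0.0315
grasp_force: 30.0
shift cm [-3.88 26.36 -0.09] yaw -0.005 | cur ang 3.137 q6 -1.94 tcp [ 0.4454 -0.0486  0.109 ] t 25.4167
```

```bash
python3 -m inch '[[2.4,-0.5,2,0,0.12],[2.4,-1,5,0,0.24],[2.4,-1.5,8,0,0.36],[2.4,-2,11,0,0.48],[2.4,-2.5,14,0,0.6],[2.4,-3,17,0,0.72],[2.4,-3.4,20,0,0.84],[2.4,-3.7,23,0,0.96],[2.4,-3.9,25,0,1.08],[2.4,-3.9,26,0,1.2],[2.4,-3.9,26.4,0,1.32],[2.4,-3.9,26.4,0,1.44],[2.4,-3.9,26.4,0,1.56],[2.4,-3.9,26.4,0,1.68],[2.4,-3.9,26.4,0,1.8],[2.4,-3.9,26.4,0,1.92],[2.4,-3.9,26.4,0,2.04],[2.4,-3.9,26.4,0,2.16],[2.4,-3.9,26.4,0,2.28],[2.4,-3.9,26.4,0,2.4]]' && python3 -m inch '[[2.4,0,0,0,0.12],[2.4,0,0,0,0.24],[2.4,0,0,0,0.36],[2.4,0,0,0,0.48],[2.4,0,0,0,0.6],[2.4,0,0,0,0.68],[2.4,0,0,0,0.68],[2.4,0,0,0,0.68],[2.4,0,0,0,0.68],[2.4,0,0,0,0.68],[2.4,0,0,0,0.68]]'; python3 - <<'E'
from fit import *
go(.4855,.2148,.11,.059)
s=robot.sense();p,W=cloud(save='pics/w12.npz'); cv2.imwrite('pics/w12.png',p[:,:,::-1])
t=s['tcp_pos']
w=W.reshape(-1,3); k=(abs(w[:,0]-t[0])<.07)&(abs(w[:,1]-t[1])<.07)&(w[:,2]>t[2]-.012)&(w[:,2]<t[2]+.001); q=w[k]; print(len(q),np.percentile(q[:,2]-t[2],[5,25,50,75,95]))
E
```

```text
time_s: 27.08
tcp_pos: [0.4846, 0.2144, 0.1071]
eef_rot: [0.934, 0.357, -0.003, -0.0]
wrist_force: [0.2, 0.4, -3.4]
grip_width: 0.0311
grasp_force: 30.0
time_s: 28.0
tcp_pos: [0.4865, 0.2148, 0.1098]
eef_rot: [1.0, 0.029, -0.0, 0.0]
wrist_force: [-0.3, 0.6, -4.4]
grip_width: 0.0314
grasp_force: 30.0
shift cm [-0.1  -0.01 -0.02] yaw -0.001 | cur ang 0.058 q6 1.71 tcp [0.4865 0.2148 0.1098] t 28.0
5329 [-0.00566494 -0.00397027 -0.00347048 -0.00299127 -0.0021834 ]
```

View pics/w12.png

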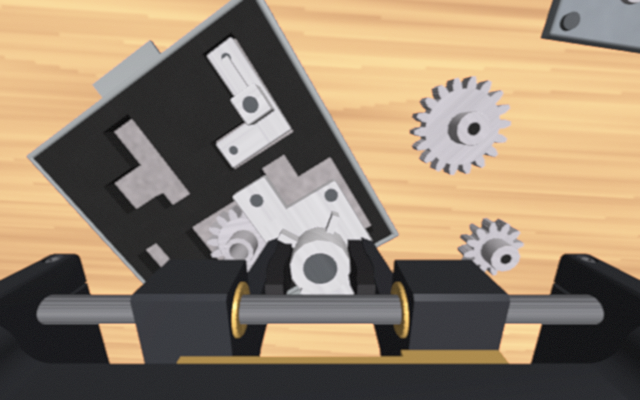

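```bash
cat >> fit.py <<'E'
def heldfit(f,name,th,tcp,dz=-.0035):
    z=np.load(f); p,W=cl(z['p'],z['d'],z); z0=tcp[2]+dz
    C=-z['R'].T@z['t']; V=W-C; Q=C+V*((z0-C[2])/V[...,2])[...,None]; zz=W[...,2]
    near_=np.hypot(Q[...,0]-tcp[0],Q[...,1]-tcp[1])<.075
    I=Q[near_&(abs(zz-z0)<.0025)][:,:2]; O=Q[near_&(zz<z0-.02)][:,:2]
    r=fit(POLY[name],I,O,[tcp[0],tcp[1],th],[th]); c,s=np.cos(r[0][2]),np.sin(r[0][2])
    print('held',name,r[0].round(4),r[1].round(3),'n',len(I),len(O),'boss-tcp world',(r[0][:2]-tcp[:2]).round(4)); return r
E
python3 - <<'E'
from fit import *
heldfit('pics/w12.npz','cover',.608,robot.sense()['tcp_pos'])
z=np.load("pics/w12.npz"); p,W=cl(z['p'],z['d'],z)
print(part(W,'bracket',.568,.271,.006,angs=[.608])[0], pocket(W,'lever',.5069,.3663))
heldfit('pics/w10.npz','bracket',.62,[.564,.2705,.1137],-.0053)
E
```

```text
held cover [0.4881 0.2149 0.605 ] 0.001 n 4954 24368 boss-tcp world [0.0015 0.0001]
(array([0.59378162, 0.2532372 , 0.61406518]), np.float64(4.323741320819899)) ((array([0.50684721, 0.36696747, 0.60647555]), np.float64(0.043444358661917024)), 3585)
held bracket [0.5651 0.2716 0.6284] 0.002 n 2874 25883 boss-tcp world [0.0011 0.0011]
```

```bash
python3 -m inch '[[2.4,-0.25,0,3,0],[2.4,-0.25,0,5,0],[2.4,-0.25,0,6.5,0],[2.4,-0.25,0,6.9,0],[2.4,-0.25,0,6.9,0],[2.4,-0.25,0,6.9,0],[2.4,-0.25,0,6.9,0],[2.4,-0.25,0,6.9,0],[2.4,-0.25,0,6.9,0],[2.4,-0.25,0,6.9,0]]'; python3 -c "
from h import *
go(.4840,.2147,.0235,.061)"
```

```text
time_s: 28.88
tcp_pos: [0.4847, 0.2148, 0.042]
eef_rot: [1.0, 0.028, 0.001, -0.0]
wrist_force: [0.5, 1.0, -2.6]
grip_width: 0.0314
grasp_force: 30.0
shift cm [-0.08  0.01  1.85] yaw -0.004 | cur ang 0.057 q6 1.71 tcp [0.4847 0.2148 0.042 ] t 28.8833
```

```bash
python3 -m inch '[[2.4,-0.06,0,0.5,0],[2.4,-0.06,0,0.9,0],[2.4,-0.06,0,1.2,0],[2.4,-0.06,0,1.5,0],[2.4,-0.06,0,1.75,0],[2.4,-0.06,0,1.9,0],[2.4,-0.06,0,1.95,0],[2.4,-0.06,0,1.95,0],[2.4,-0.06,0,1.95,0]]'
```

```text
time_s: 29.63
tcp_pos: [0.4834, 0.2146, 0.0229]
eef_rot: [1.0, 0.029, -0.001, 0.0]
wrist_force: [-6.5, -2.6, 13.2]
grip_width: 0.0312
grasp_force: 30.1
```

```bash
python3 -m inch '[[5,0,0,0,0],[5,0,0,0,0],[5,0,0,0,0],[5,0,0,-3,0],[5,0,0,-7,0],[5,0,0,-11,-0.12],[5,0,0,-13,-0.24],[5,1,4,-13,-0.36],[5,2,8,-13,-0.48],[5,3,12,-13,-0.6],[5,4,16,-13,-0.72],[5,5,20,-13,-0.84],[5,6,24,-13,-0.96],[5,7,28,-13,-1.08],[5,8,32,-13,-1.2],[5,9,36,-13,-1.32],[5,10,39,-13,-1.44],[5,11,41,-13,-1.56],[5,11.4,42.2,-13,-1.68],[5,11.4,42.2,-13,-1.8]]' && python3 -m inch '[[4.4,0,0,0,-0.12],[4.4,0,0,0,-0.24],[4.4,0,0,0,-0.36],[4.4,0,0,0,-0.48],[4.4,0,0,0,-0.6],[4.4,0,0,0,-0.72],[4.4,0,0,0,-0.84],[4.4,0,0,0,-0.96],[4.4,0,0,0,-1.08],[4.4,0,0,0,-1.2],[4.4,0,0,0,-1.28],[4.4,0,0,0,-1.28],[4.4,0,0,0,-1.28],[4.4,0,0,0,-1.28],[4.4,0,0,0,-1.28],[4.4,0,0,0,-1.28]]'; python3 - <<'E'
from fit import *
p,W=cloud(save='pics/w13.npz')
f,b=part(W,'lever',.557,-.2056); print(f,b)
b=hub(W,.5613,.0997); print(b)
go(f[0][0],f[0][1],.06,np.pi)
E
```

```text
time_s: 31.3
tcp_pos: [0.6222, -0.2042, 0.1514]
eef_rot: [0.601, 0.799, -0.0, 0.001]
wrist_force: [0.6, 0.8, 0.8]
grip_width: 0.0501
grasp_force: 0.0
time_s: 32.63
tcp_pos: [0.6214, -0.2002, 0.1517]
eef_rot: [0.006, 1.0, 0.0, 0.0]
wrist_force: [0.3, -0.5, 0.2]
grip_width: 0.0443
grasp_force: 0.0
(array([ 0.55673213, -0.20522543,  0.53220013]), np.float64(0.0002236104251170439)) (array([ 0.5569488 , -0.20530859,  0.        ]), np.float64(0.0))
(array([0.5611078 , 0.09986449, 0.        ]), np.float64(0.27036531995263446))
shift cm [ 6.46 -0.59  9.17] yaw -0.013 | cur ang 3.129 q6 -2.05 tcp [ 0.6214 -0.2002  0.1517] t 32.6833
```

```bash
python3 -m inch '[[4.4,3,-0.3,2,-0.01],[4.4,6,-0.6,5,-0.01],[4.4,6.5,-0.6,9,-0.01],[4.4,6.5,-0.6,9.5,-0.01],[4.4,6.5,-0.6,9.5,-0.01],[4.4,6.5,-0.6,9.5,-0.01],[4.4,6.5,-0.6,9.5,-0.01],[4.4,6.5,-0.6,9.5,-0.01],[4.4,6.5,-0.6,9.5,-0.01],[4.4,6.5,-0.6,9.5,-0.01],[4.4,6.5,-0.6,9.5,-0.01],[4.4,6.5,-0.6,9.5,-0.01]]'; python3 -c "
from h import *
go(.5567,-.2052,.017,np.pi)"
```

```text
time_s: 33.68
tcp_pos: [0.5566, -0.2055, 0.0571]
eef_rot: [0.001, 1.0, -0.0, 0.0]
wrist_force: [0.2, 0.1, -1.0]
grip_width: 0.0442
grasp_force: 0.0
shift cm [-0.01  0.03  4.01] yaw -0.002 | cur ang 3.14 q6 -2.12 tcp [ 0.5566 -0.2055  0.0571] t 33.6833
```

```bash
python3 -m inch '[[4.4,0,0,2,0],[4.4,0,0,3.5,0],[4.4,0,0,4.05,0],[4.4,0,0,4.05,0],[4.4,0,0,4.05,0],[4.4,0,0,4.05,0],[1.5,0,0,4.05,0],[1.5,0,0,4.05,0],[1.5,0,0,4.05,0],[1.5,0,0,4.05,0],[1.5,0,0,4.05,0],[1.5,0,0,4.05,0],[1.5,0,0,4.05,0],[1.5,0,0,2,0],[1.5,0,0,-2,0],[1.5,0,0,-5,0]]' && python3 -m inch '[[1.5,0.3,4,0,-0.07],[1.5,0.7,8,0,-0.07],[1.5,1,12,0,-0.07],[1.5,1.4,16,0,-0.07],[1.5,1.7,20,0,-0.07],[1.5,2,24,0,-0.07],[1.5,2.4,28,0,-0.07],[1.5,2.8,32,0,-0.07],[1.5,3.1,36,0,-0.07],[1.5,3.5,40,0,-0.07],[1.5,3.8,44,0,-0.07],[1.5,4.2,48,0,-0.07],[1.5,4.5,51,0,-0.07],[1.5,4.8,54,0,-0.07],[1.5,5,56,0,-0.07],[1.5,5,57.2,0,-0.07],[1.5,5,57.2,0,-0.07]]' && python3 -m inch '[[1.5,0,0,0,0],[1.5,0,0,0,0],[1.5,0,0,0,0],[1.5,0,0,0,0],[1.5,0,0,0,0],[1.5,0,0,0,0],[1.5,0,0,0,0],[1.5,0,0,0,0],[1.5,0,0,0,0],[1.5,0,0,0,0]]'; python3 - <<'E'
from fit import *
s=robot.sense(); p,W=cloud(save='pics/w14.npz'); t=s['tcp_pos']
w=W.reshape(-1,3); k=(np.hypot(w[:,0]-t[0],w[:,1]-t[1])<.05)&(w[:,2]>t[2]-.012)&(w[:,2]<t[2]+.001); print(np.percentile(w[k,2]-t[2],[5,25,50,75,95]))
r=heldfit('pics/w14.npz','lever',.608,t)
print('cover',part(W,'cover',.4855,.2148,.006,angs=[.608]))
tgt=np.array([.5069,.3666]); d=t[:2]-r[0][:2]; go(*(tgt+d),.0235)
E
```

```text
time_s: 35.02
tcp_pos: [0.5556, -0.205, 0.1071]
eef_rot: [0.001, 1.0, 0.001, -0.001]
wrist_force: [1.4, -1.7, -2.1]
grip_width: 0.021
grasp_force: 30.0
time_s: 36.43
tcp_pos: [0.5066, 0.3686, 0.1062]
eef_rot: [-0.035, 0.999, 0.0, -0.0]
wrist_force: [-0.1, -0.5, -2.6]
grip_width: 0.021
grasp_force: 30.0
time_s: 37.27
tcp_pos: [0.5074, 0.3667, 0.1067]
eef_rot: [-0.034, 0.999, -0.0, 0.0]
wrist_force: [0.8, -0.8, -2.9]
grip_width: 0.0207
grasp_force: 30.0
[-0.00698926 -0.00353877 -0.00298985 -0.00252472 -0.00166647]
held lever [0.5069 0.3664 0.5997] 0.002 n 3281 26774 boss-tcp world [-0.0005 -0.0002]
cover ((array([0.46566071, 0.2175248 , 0.57286696]), np.float64(3.167987966646513)), (array([0.48429755, 0.21437798, 0.        ]), np.float64(0.04576859755408951)))
shift cm [-0.01  0.02  8.32] yaw 0 | cur ang -3.073 q6 -1.2 tcp [0.5073 0.3667 0.1067] t 37.3167
```

```bash
python3 -m inch '[[1.5,0,0,3,-0.01],[1.5,0,0,5,-0.01],[1.5,0,0,6.3,-0.01],[1.5,0,0,6.8,-0.01],[1.5,0,0,6.8,-0.01],[1.5,0,0,6.8,-0.01],[1.5,0,0,6.8,-0.01],[1.5,0,0,6.8,-0.01],[1.5,0,0,6.8,-0.01],[1.5,0,0,7.2,-0.01],[1.5,0,0,7.5,-0.01],[1.5,0,0,7.8,-0.01],[1.5,0,0,8.1,-0.01],[1.5,0,0,8.3,-0.01],[1.5,0,0,8.4,-0.01],[1.5,0,0,8.4,-0.01],[1.5,0,0,8.4,-0.01]]'
```

```text
time_s: 38.73
tcp_pos: [0.5074, 0.3667, 0.0227]
eef_rot: [-0.039, 0.999, 0.0, 0.0]
wrist_force: [-0.2, 0.4, -2.4]
grip_width: 0.0211
grasp_force: 30.0
```

```bash
python3 -m inch '[[1.5,0,0,0.1,0],[1.5,0,0,0.1,0],[4.4,0,0,0,0],[4.4,0,0,0,0],[4.4,0,0,0,0],[4.4,0,0,-3,0],[4.4,0,0,-7,0],[4.4,0,0,-11,0],[4.4,-3,-3,-15,0.07],[4.4,-6,-6,-18,0.07],[4.4,-9,-9,-18,0.07],[4.4,-10,-12,-18,0.07],[4.4,-10,-13,-18,0.07],[4.4,-10,-13,-18,0.07],[4.4,-10,-13,-18,0.07],[4.4,-10,-13,-18,0.07],[4.4,-10,-13,-18,0.07],[4.4,-10,-13,-18,0.07],[4.4,-10,-13,-18,0.07]]'; python3 - <<'E'
from fit import *
p,W=cloud(save='pics/w15.npz'); cv2.imwrite('pics/w15.png',p[:,:,::-1])
for n,x,y in [('cover',.4855,.2148),('lever',.5069,.3666),('bracket',.5682,.2711)]:
    b=hub(W,x,y,.006,.016 if n=='cover' else .0115); w=W.reshape(-1,3)
    d=w[:,:2]-b[0][:2]; c,s=np.cos(.608),np.sin(.608); q=d@np.array([[c,-s],[s,c]]); k=(sd(grow(POLY[n],-.004),q)>0)&(np.hypot(*d.T)>.02)&(w[:,2]<.03)
    print(n,b[0].round(4),b[1].round(3),'plate z',np.percentile(w[k,2],[10,50,90]).round(4))
b=hub(W,.5612,.0998); print('g18',b); b2=hub(W,.4513,.0467); print('g12',b2)
go(*b[0][:2],.06,np.pi)
E
```

```text
time_s: 40.32
tcp_pos: [0.6165, 0.2461, 0.2025]
eef_rot: [-0.005, 1.0, 0.0, -0.0]
wrist_force: [0.2, 0.2, -0.2]
grip_width: 0.0441
grasp_force: 0.0
cover [0.484  0.2144 0.    ] 0.005 plate z [0.0187 0.0197 0.0209]
lever [0.5076 0.3675 0.    ] 0.033 plate z [0.0187 0.0198 0.0209]
bracket [0.5684 0.2704 0.    ] 0.202 plate z [0.0187 0.0197 0.0215]
g18 (array([0.56111543, 0.09922463, 0.        ]), np.float64(0.023074413288538643))
g12 (array([0.45124105, 0.0460373 , 0.        ]), np.float64(0.05890124435081591))
shift cm [  5.69 -14.62  14.26] yaw 0.01 | cur ang -3.132 q6 -1.38 tcp [0.6166 0.2459 0.2026] t 40.3667
```

View pics/w15.png

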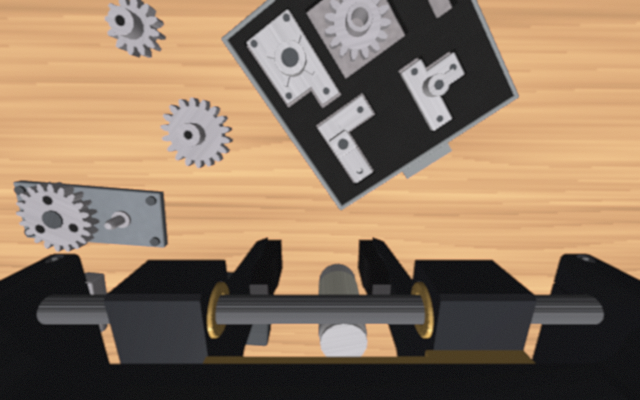

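Cover, bracket and lever are flush in their cutouts, and gear15 is in the well. Next is the 18-tooth gear.

```bash
python3 -m inch '[[4.4,2,-4,4,0],[4.4,4,-8,8,0],[4.4,5.7,-12,11,0],[4.4,5.7,-14.6,14.3,0],[4.4,5.7,-14.6,14.3,0],[4.4,5.7,-14.6,14.3,0],[4.4,5.7,-14.6,14.3,0],[4.4,5.7,-14.6,14.3,0],[4.4,5.7,-14.6,14.3,0],[4.4,5.7,-14.6,14.3,0],[4.4,5.7,-14.6,14.3,0],[4.4,5.7,-14.6,14.3,0],[4.4,5.7,-14.6,14.3,0]]'; python3 -c "
from h import *
go(.5612,.0995,.017)"
```

```text
time_s: 41.45
tcp_pos: [0.5618, 0.099, 0.0603]
eef_rot: [-0.005, 1.0, -0.0, 0.001]
wrist_force: [0.6, 0.1, 1.1]
grip_width: 0.0438
grasp_force: 0.0
shift cm [0.06 0.05 4.33] yaw 0 | cur ang -3.132 q6 -1.61 tcp [0.5618 0.099  0.0603] t 41.45
```

```bash
python3 -m inch '[[4.4,0.05,0.05,2,0],[4.4,0.05,0.05,3.5,0],[4.4,0.05,0.05,4.3,0],[4.4,0.05,0.05,4.3,0],[4.4,0.05,0.05,4.3,0],[4.4,0.05,0.05,4.3,0],[2,0.05,0.05,4.3,0],[2,0.05,0.05,4.3,0],[2,0.05,0.05,4.3,0],[2,0.05,0.05,4.3,0],[2,0.05,0.05,4.3,0],[2,0.05,0.05,4.3,0],[2,0.05,0.05,2,0],[2,0.05,0.05,-2,0],[2,0.05,0.05,-6,0],[2,0,0,-10,0],[2,0,0,-14,0]]' && python3 -m inch '[[2,-0.4,-4,-1,0],[2,-0.8,-8,-2,0],[2,-1.2,-12,-2,0],[2,-1.6,-16,-2,0],[2,-2,-20,-2,0],[2,-2.4,-24,-2,0],[2,-2.8,-28,-2,0],[2,-3.2,-32,-2,0],[2,-3.6,-36,-2,0],[2,-4,-40,-2,0],[2,-4,-43,-2,0],[2,-4,-44,-2,0],[2,-4,-44,-2,0],[2,-4,-44,-2,0],[2,-4,-44,-2,0],[2,-4,-44,-2,0],[2,-4,-44,-2,0],[2,-4,-44,-2,0]]'; python3 - <<'E'
from fit import *
s=robot.sense();p,W=cloud(save='pics/w16.npz'); cv2.imwrite('pics/w16.png',p[:,:,::-1]); print(s['tcp_pos'])
E
```

```text
time_s: 42.87
tcp_pos: [0.56, 0.0982, 0.2]
eef_rot: [-0.004, 1.0, -0.0, -0.002]
wrist_force: [0.8, -0.8, -4.9]
grip_width: 0.0252
grasp_force: 30.0
time_s: 44.37
tcp_pos: [0.6054, -0.34, 0.22]
eef_rot: [-0.005, 1.0, -0.0, 0.0]
wrist_force: [-0.7, 1.5, -5.6]
grip_width: 0.025
grasp_force: 30.0
[ 0.60535929 -0.34001522  0.21996399]
```

View pics/w16.png

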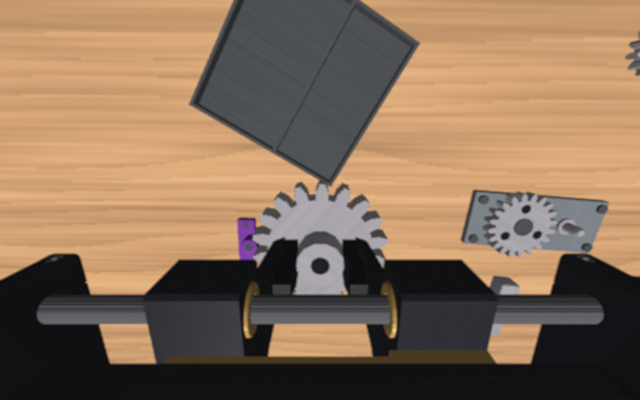

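Bin view: partition from (355,5) to (278,150), wide compartment on its left, narrow on its right, corners at (192,103), (330,183) and (417,43).

```bash
python3 - <<'E'
from fit import *
POLY['wide']=P([-91,-52.5],[91,-52.5],[91,52.5],[-91,52.5])/1e3; POLY['narrow']=P([-91,-39],[91,-39],[91,39],[-91,39])/1e3
z=np.load("pics/w16.npz"); p,W=cl(z['p'],z['d'],z)
for q in [(198,100),(330,180),(414,45),(350,10),(278,148)]: print(q,W[q[1],q[0]].round(3))
for n,(u,v) in dict(wide=(270,80),narrow=(340,100)).items():
    x,y,zz=W[v,u]; I=near(W,x,y,.14,-.002,.011); O=near(W,x,y,.14,.014,.026)
    g=np.zeros((300,300),np.uint8); ij=((I-[x,y])*1000+150).astype(int); g[ij[:,0],ij[:,1]]=1
    wl=((O-[x,y])*1000+150).astype(int); wm=np.zeros_like(g); wm[wl[:,0],wl[:,1]]=1; wm=cv2.dilate(wm,np.ones((3,3)))
    g=cv2.morphologyEx(g,cv2.MORPH_CLOSE,np.ones((3,3)))&(1-wm)
    _,lab=cv2.connectedComponents(g,connectivity=4); k=np.bincount(lab[145:156,145:156].ravel())[1:].argmax()+1; J=I[lab[ij[:,0],ij[:,1]]==k]
    print(n,W[v,u],len(J),len(O),J.min(0),J.max(0))
    (cx,cy),wh,an=cv2.minAreaRect((J*1e3).astype(np.float32)); print('minrect',cx,cy,wh,an)
    b=min((fit(POLY[n],J,O,[cx/1e3,cy/1e3,t],[t],cap=.01) for t in (-.5,.5,-1.05,1.05)),key=lambda r:r[1]); print(b)
E
```

```text
(198, 100) [ 0.512 -0.488  0.008]
(330, 180) [ 0.608 -0.327  0.012]
(414, 45) [ 0.453 -0.237  0.02 ]
(350, 10) [ 0.42  -0.309  0.018]
(278, 148) [ 0.569 -0.394  0.003]
wide [ 0.48821488 -0.40057286  0.00333585] 12493 2570 [ 0.40502487 -0.48638801] [ 0.56484367 -0.31008957]
minrect 461.9501037597656 -398.911376953125 (104.62418365478516, 181.22523498535156) 60.180419921875
(array([ 0.4628679 , -0.39810847, -0.52249378]), np.float64(0.0014087502194618995))
narrow [ 0.50984606 -0.3160017   0.00255076] 9538 2244 [ 0.41584926 -0.39240943] [ 0.60584298 -0.23974794]
minrect 511.0425720214844 -316.0559997558594 (76.12738037109375, 179.6412353515625) 59.77942657470703
(array([ 0.51107754, -0.31603653,  2.61566901]), np.float64(0.0026550906303363653))
```

```bash
python3 -m inch '[[2,4,-1.5,4,0],[2,8,-3,8,0],[2,12,-4.5,12,0],[2,14.3,-5.7,15,0],[2,14.3,-5.7,16,0],[2,14.3,-5.7,16,0],[2,14.3,-5.7,16,0],[2,14.3,-5.7,16,0],[2,14.3,-5.7,17.5,0],[2,14.3,-5.7,18.8,0],[2,14.3,-5.7,19.6,0],[2,14.3,-5.7,19.9,0],[2,14.3,-5.7,19.9,0],[2,14.3,-5.7,19.9,0]]'
```

```text
time_s: 45.58
tcp_pos: [0.4634, -0.3995, 0.0213]
eef_rot: [-0.005, 1.0, -0.0, 0.0]
wrist_force: [-0.3, -0.8, -4.1]
grip_width: 0.0251
grasp_force: 30.0
```

```bash
python3 -m inch '[[4.4,0,0,0.05,0],[4.4,0,0,0,0],[4.4,0,0,0,0],[4.4,0,0,-3,0],[4.4,0,0,-7,0],[4.4,0,0,-11,0],[4.4,-1,4,-14,0],[4.4,-2,8,-14,0],[4.4,-3,12,-14,0],[4.4,-4,16,-14,0],[4.4,-5,20,-14,0],[4.4,-6,24,-14,0],[4.4,-7,28,-14,0],[4.4,-8,32,-14,0],[4.4,-9,36,-14,0],[4.4,-9,40,-14,0],[4.4,-9,43,-14,0],[4.4,-9,44,-14,0],[4.4,-9,44,-14,0],[4.4,-9,44,-14,0]]' && python3 -m inch '[[4.4,0,0,0,0],[4.4,0,0,0,0],[4.4,0,0,0,0],[4.4,0,0,0,0],[4.4,0,0,0,0],[4.4,0,0,0,0],[4.4,0,0,0,0],[4.4,0,0,0,0]]'; python3 - <<'E'
from fit import *
p,W=cloud(save='pics/w17.npz'); b=hub(W,.4513,.0465); print('g12',b); go(*b[0][:2],.06)
E
```

```text
time_s: 47.25
tcp_pos: [0.5492, 0.041, 0.1612]
eef_rot: [-0.005, 1.0, -0.0, 0.0]
wrist_force: [-0.2, -0.9, -0.3]
grip_width: 0.0443
grasp_force: 0.0
time_s: 47.92
tcp_pos: [0.5489, 0.0412, 0.1607]
eef_rot: [-0.004, 1.0, -0.0, -0.0]
wrist_force: [0.3, 0.4, -0.2]
grip_width: 0.044
grasp_force: 0.0
g12 (array([0.4510704 , 0.04642666, 0.        ]), np.float64(0.0010756262135832317))
shift cm [ 9.78  0.59 10.07] yaw 0 | cur ang -3.133 q6 -1.72 tcp [0.5489 0.0413 0.1607] t 47.9667
```

```bash
python3 -m inch '[[4.4,4,0.3,3,0],[4.4,8,0.6,6,0],[4.4,9.8,0.6,9,0],[4.4,9.8,0.6,10,0],[4.4,9.8,0.6,10,0],[4.4,9.8,0.6,10,0],[4.4,9.8,0.6,10,0],[4.4,9.8,0.6,10,0],[4.4,9.8,0.6,10,0],[4.4,9.8,0.6,10,0],[4.4,9.8,0.6,12,0],[4.4,9.8,0.6,13.5,0],[4.4,9.8,0.6,14.35,0],[4.4,9.8,0.6,14.35,0],[4.4,9.8,0.6,14.35,0],[4.4,9.8,0.6,14.35,0]]' && python3 -m inch '[[2,0,0,0,0],[2,0,0,0,0],[2,0,0,0,0],[2,0,0,0,0],[2,0,0,0,0],[2,0,0,0,0],[2,0,0,-2,0],[2,0,0,-6,0],[2,0,0,-10,0],[2,0,0,-10,0],[2,0,0,-10,0],[2,0,0,-10,0],[2,0,0,-10,0],[2,0,0,-10,0]]'; python3 -c "
from h import *
go(.511,-.316,.117)"
```

```text
time_s: 49.3
tcp_pos: [0.4515, 0.0464, 0.0179]
eef_rot: [-0.004, 1.0, -0.0, 0.0]
wrist_force: [0.3, 0.5, -0.1]
grip_width: 0.0441
grasp_force: 0.0
time_s: 50.47
tcp_pos: [0.4492, 0.0467, 0.1152]
eef_rot: [-0.004, 1.0, 0.0, -0.002]
wrist_force: [0.2, 0.6, -2.1]
grip_width: 0.025
grasp_force: 30.0
shift cm [ -5.89 -36.32  -0.23] yaw 0 | cur ang -3.133 q6 -1.74 tcp [0.4492 0.0467 0.1152] t 50.4667
```

```bash
python3 -m inch '[[2,-0.7,-4,0,0],[2,-1.3,-8,0,0],[2,-2,-12,0,0],[2,-2.6,-16,0,0],[2,-3.3,-20,0,0],[2,-4,-24,0,0],[2,-4.6,-28,0,0],[2,-5.2,-32,0,0],[2,-5.7,-35,0,0],[2,-5.7,-36.3,0,0],[2,-5.7,-36.3,0,0],[2,-5.7,-36.3,2,0],[2,-5.7,-36.3,5,0],[2,-5.7,-36.3,6,0],[2,-5.7,-36.3,6,0],[2,-5.7,-36.3,6,0],[2,-5.7,-36.3,6,0],[2,-5.7,-36.3,6,0]]'; python3 -c "
from h import *
go(.511,-.316,.0222)"
```

```text
time_s: 51.97
tcp_pos: [0.5118, -0.3164, 0.0589]
eef_rot: [-0.004, 1.0, -0.001, 0.001]
wrist_force: [-0.6, -0.3, -3.0]
grip_width: 0.0254
grasp_force: 30.0
shift cm [0.09 0.05 3.67] yaw 0 | cur ang -3.133 q6 -2.33 tcp [ 0.5118 -0.3164  0.0589] t 51.9667
```

Lower, release, back off and take a verifying look.

```bash
python3 -m inch '[[2,0,0,1.5,0],[2,0,0,2.8,0],[2,0,0,3.5,0],[2,0,0,3.65,0],[2,0,0,3.65,0],[2,0,0,3.65,0],[4.4,0,0,3.65,0],[4.4,0,0,3.65,0],[4.4,0,0,3.65,0],[4.4,0,0,1,0],[4.4,0,0,-3,0],[4.4,0,0,-7,0],[4.4,-3,0,-11,0],[4.4,-6,0,-15,0],[4.4,-9,0,-16,0],[4.4,-9,0,-16,0],[4.4,-9,0,-16,0],[4.4,-9,0,-16,0]]'; python3 - <<'E'
from fit import *
p,W=cloud(save='pics/w18.npz'); cv2.imwrite('pics/w18.png',p[:,:,::-1])
w=W.reshape(-1,3)
for n,x,y,c,rr in [('g18',.463,-.3985,(.4629,-.3981),.03),('g12',.511,-.316,(.511,-.316),.021)]:
    b=hub(W,x,y,.004); d=b[0][:2]-c; t=-.5225; r=np.hypot(*(w[:,:2]-b[0][:2]).T); k=(r>.016)&(r<rr)
    print(n,b[0].round(4),'in bin frame',(d@np.array([[np.cos(t),-np.sin(t)],[np.sin(t),np.cos(t)]])).round(4),'rim z',np.percentile(w[k,2],[10,50,90]).round(4))
go(.60,.25,.25,np.pi)
E
```

```text
time_s: 53.47
tcp_pos: [0.6001, -0.3148, 0.2159]
eef_rot: [-0.004, 1.0, 0.0, -0.001]
wrist_force: [-0.8, 0.1, -0.5]
grip_width: 0.0442
grasp_force: 0.0
g18 [ 0.4631 -0.3998  0.    ] in bin frame [ 0.001  -0.0014] rim z [0.0165 0.0176 0.0186]
g12 [ 0.5105 -0.3162  0.    ] in bin frame [-0.0003 -0.0004] rim z [0.016  0.0174 0.0184]
shift cm [-0.52 56.47 -3.38] yaw 0.008 | cur ang -3.133 q6 -2.24 tcp [ 0.5992 -0.3147  0.2151] t 53.5167
```

View pics/w18.png

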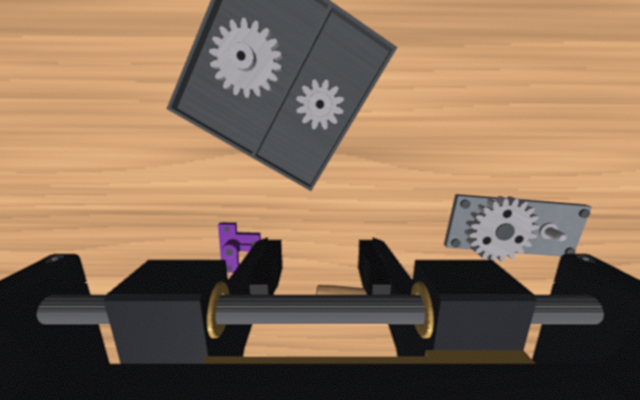

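Both gears lie flat in their compartments: 18T at (245,57), 12T at (320,104). One last look from overhead.

```bash
python3 - <<'E'
from fit import *
p,W=cloud("top"); cv2.imwrite('pics/top2.png',cv2.resize(p[:,:,::-1],(800,500)))
for n,x,y,r in [('cover',.4855,.2148,.016),('lever',.5069,.3666,.011),('bracket',.5682,.2711,.011)]: b=hub(W,x,y,.006,r); print(n,b[0].round(4),b[1].round(3))
print(hub15(W,.4458,.2823,.006))
E
```

```text
cover [0.4836 0.2162 0.    ] 0.012
lever [0.5065 0.368  0.    ] 0.065
bracket [0.5669 0.271  0.    ] 0.412
(array([0.44648112, 0.28463681, 0.        ]), np.float64(0.05681993434301459))
```

View pics/top2.png

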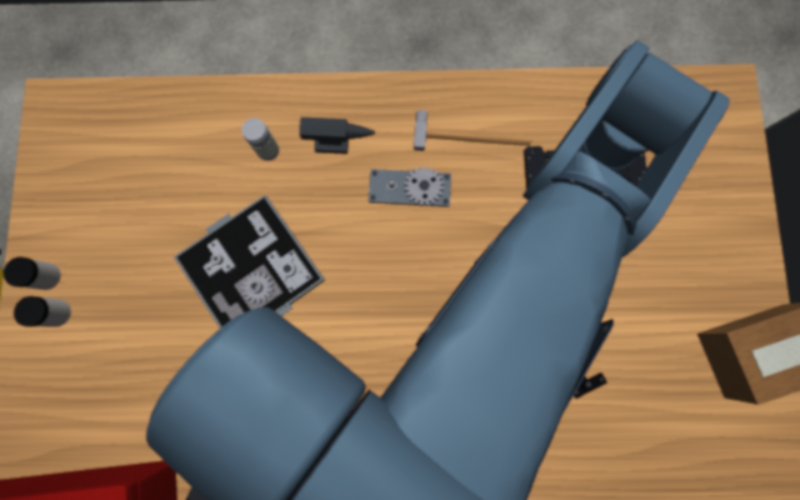

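The overhead view shows the cover, bracket, lever and gear15 in the tray, the bench otherwise clear, and the anvil, hammer and oil can where they were. I'm handing in.

```bash
python3 -c "
from bench import robot
print(robot.close_job())"
```

```text
the job is handed in; nothing more can be done
None
```

The job is handed in, with no verdict returned: I tested gear15 on the post (master turned about 0.86 rad) and laid it in the well, put the cover, bracket and lever flush in their cutouts, and sorted the 12T and 18T gears into the bin; I found no strap or second gears on the bench.

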